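# Meter bottles out of the hopper up to the green marker

### The job

Portion out the bottles ahead of the green one: stand the orange stop plate fully down in the rail slot that stops the gate just short of the green bottle's lane, and set the blue tray squarely under the hopper. Then slide the red-gripped gate open as far as the stop, so that all the bottles in the lanes ahead of the green one drop into the tray and the green one's lane and those behind it stay full, and slide the gate fully shut again. Leave the stop plate in its slot and the filled tray standing flat under the hopper, and do not disturb the stock bottle, carton, jar and spatula.

Things in the scene. Friction and masses are not known exactly. Their poses are not given: they have to be found in the camera images.
- hopper: Fixed bottle hopper. Origin on the bench under the middle of its four lanes; x from its front (red gate grip, at -x) to its back, y towards the stop rail, z up. Under the lanes, below z = 85 mm, it is open at the front and both sides; two posts stand behind at x = 70..100, y = +-60..72 mm, and a foot post under the rail at x = 28..52, y = 190..206 mm.
- lanes (a point): Middle of the lane block, at z = 93 mm (lane bottom) above the hopper's origin. Lanes 1 to 4 have centres at hopper y = -51, -17, 17, 51 mm, each 30 mm wide (y), 74 mm long (x), two bottles lying one on the other in each. The block spans x = -41..41, y = -72..72 mm.
- lip (a point): Middle of the front lip's edge, hopper x = -82, z = 195 mm (the highest part). From z = 150 mm up, the front wall slopes out to this lip, over the gate grip, which therefore cannot be reached with an upright gripper: lean it back towards -x by about 40 degrees.
- slot1 (a point): 1st slot of the stop rail, middle of its floor: hopper x = 0, y = 108.5, z = 75 mm. Rail: open channel, x = -54..54, y = 72..208 mm, floor 6 mm thick, toothed side walls up to z = 135 mm; its upright slots are open at the top, 9 mm wide (y; 22 mm at the bevelled mouth), 100 mm long (x). A plate here stops the gate with only lane 1 open.
- slot2 (a point): Middle of the 2nd slot, on the rail floor: hopper x = 0, y = 142.5, z = 75 mm. A plate here stops the gate with lanes 1 and 2 open.
- slot3 (a point): Middle of the 3rd slot, on the rail floor: hopper x = 0, y = 176.5, z = 75 mm. A plate here stops the gate with lanes 1 to 3 open.
- gate (a joint): Opening of the flat gate under the lanes, m: 0 = shut, grows along hopper +y, hard end 0.130. Lane 1 opens first. Lanes 1..n are open at 0.034*n + 0.004, where a plate in slot n stops it (give or take 2 mm); about 10 mm more would let the next lane go. Friction 2 N; stays where left. May start up to 6 mm open, with no bottle falling.
- gate_grip (a point): On the gate's red grip, an upright post 16 x 16 mm, hopper z = 83 to 128 mm; this point at z = 110 mm. With the gate shut it is at hopper x = -76, y = -62 mm; it moves along y with the gate.
- stop_plate: Orange stop plate, 92 mm wide (its x), 5 mm thick (y), 100 mm high, with a black grip rib on top, 50 mm (x) x 10 mm (y), z = 98 to 130 mm. Origin at the middle of its lower edge, z up. 60 g. Starts upright in its stand. Either face may point either way. The edges of the plate stand in the rail's slot; fully down, its origin is on the rail floor.
- stand: Fixed stand of the stop plate: block 120 (x) x 60 (y) x 45 mm high with one slot along its x, 9 mm wide, floor 10 mm above the bench. Origin on the bench at its middle.
- tray: Blue open tray, outside 108 (x) x 170 (y) x 45 mm high, walls 4 mm, about 0.17 kg. Origin at the middle of its underside, z up; handle on the middle of its front (-x) side. Its place: origin on the hopper's origin, axes along the hopper's; all lanes then drop into it. It can come in low from the hopper's front or -y side.
- tray_grip (a point): On the tray's black handle block, 30 mm wide (tray y) x 26 mm (tray x), z = 20 to 60 mm, joined to the tray by a bar; this point at tray x = -135, y = 0, z = 42 mm. With the tray in place it is in front of and below the gate grip; hold it with the gripper leaned back 25 degrees or more, to stay clear of that grip.
- marker: The marker bottle: green glass, green cap. All bottles are cylinders 26 mm in diameter and 64 mm long, 30 g, lying along the hopper's x, cap to -x, origin on the axis at mid length. The marker is always the upper one of the two in its lane, and lies in lane 2, 3 or 4.
- stock_bottle: Bystander: upright amber bottle, 56 mm in diameter, 130 mm high; origin at the centre of its underside.
- carton: Bystander: cardboard carton 60 x 80 mm, 40 mm high; origin at the centre of its underside.
- jar: Bystander: white jar with blue lid, 60 mm in diameter, 80 mm high; origin at the centre of its underside.
- spatula: Bystander: spatula lying flat, 160 mm long, under 35 mm high; origin under its middle.
- low1: Amber bottle with white cap, size as the marker; starts as the lower one in lane 1.
- low2: Amber bottle with white cap, size as the marker; starts as the lower one in lane 2.
- low3: Amber bottle with white cap, size as the marker; starts as the lower one in lane 3.
- low4: Amber bottle with white cap, size as the marker; starts as the lower one in lane 4.
- top_a: Amber bottle with white cap, size as the marker; starts as the upper one in lane 1.
- top_b: Amber bottle with white cap, size as the marker; starts as the upper one in one of lanes 2 to 4 (the ones without the marker).
- top_c: Amber bottle with white cap, size as the marker; starts as the upper one in one of lanes 2 to 4 (the ones without the marker).
Things that resemble listed ones, but are neither listed nor needed, are in the scene too. Of the things like the stop_plate, leave any that is turquoise; of the rest the larger one is meant. Leave any black look-alike of the marker alone.

How it is judged (in metres and radians):
On the way, in this order (a step that is already met when the one before it is completed fails the run):
1. the stop plate stands fully down in the slot before the green bottle's lane and the tray stands under the hopper, with the gate still shut (z of stop_plate in the frame of hopper between 0.069 and 0.081 m and x of stop_plate in the frame of hopper between -0.01 and 0.01 m and angle between stop_plate's own z axis and vertical below 0.15 rad and angle between the x axis of stop_plate and the x axis of hopper, either way round below 0.12 rad and ((y of marker in the frame of hopper between -0.029 and -0.005 m and z of marker in the frame of hopper above 0.095 m and y of stop_plate in the frame of hopper between 0.1035 and 0.1135 m) or (y of marker in the frame of hopper between 0.005 and 0.029 m and z of marker in the frame of hopper above 0.095 m and y of stop_plate in the frame of hopper between 0.1375 and 0.1475 m) or (y of marker in the frame of hopper between 0.039 and 0.063 m and z of marker in the frame of hopper above 0.095 m and y of stop_plate in the frame of hopper between 0.1715 and 0.1815 m)) and x of tray in the frame of hopper between -0.025 and 0.025 m and y of tray in the frame of hopper between -0.025 and 0.025 m and height (world z) of tray below 0.008 m and angle between tray's own z axis and vertical below 0.08 rad and value of joint gate below 0.012 m), for 0.2 s.
2. with the gate open, all bottles ahead of the green bottle's lane lie in the tray, the others still in the hopper (horizontal distance between each of low1, top_a and tray below 0.078 m and z of each of low1, top_a in the frame of hopper below 0.08 m and z of each of marker, low4 in the frame of hopper above 0.095 m and ((y of marker in the frame of hopper between -0.029 and -0.005 m and z of marker in the frame of hopper above 0.095 m and z of low2 in the frame of hopper above 0.095 m and z of low3 in the frame of hopper above 0.095 m and z of top_b in the frame of hopper above 0.095 m and z of top_c in the frame of hopper above 0.095 m) or (y of marker in the frame of hopper between 0.005 and 0.029 m and z of marker in the frame of hopper above 0.095 m and (horizontal distance between low2 and tray below 0.078 m and z of low2 in the frame of hopper below 0.08 m) and z of low3 in the frame of hopper above 0.095 m and (horizontal distance between top_b and tray below 0.078 m and z of top_b in the frame of hopper below 0.08 m) and z of top_c in the frame of hopper above 0.095 m) or (y of marker in the frame of hopper between 0.005 and 0.029 m and z of marker in the frame of hopper above 0.095 m and (horizontal distance between low2 and tray below 0.078 m and z of low2 in the frame of hopper below 0.08 m) and z of low3 in the frame of hopper above 0.095 m and z of top_b in the frame of hopper above 0.095 m and (horizontal distance between top_c and tray below 0.078 m and z of top_c in the frame of hopper below 0.08 m)) or (y of marker in the frame of hopper between 0.039 and 0.063 m and z of marker in the frame of hopper above 0.095 m and (horizontal distance between low2 and tray below 0.078 m and z of low2 in the frame of hopper below 0.08 m) and (horizontal distance between low3 and tray below 0.078 m and z of low3 in the frame of hopper below 0.08 m) and (horizontal distance between top_b and tray below 0.078 m and z of top_b in the frame of hopper below 0.08 m) and (horizontal distance between top_c and tray below 0.078 m and z of top_c in the frame of hopper below 0.08 m))) and z of stop_plate in the frame of hopper between 0.069 and 0.081 m and x of stop_plate in the frame of hopper between -0.01 and 0.01 m and angle between stop_plate's own z axis and vertical below 0.15 rad and angle between the x axis of stop_plate and the x axis of hopper, either way round below 0.12 rad and ((y of marker in the frame of hopper between -0.029 and -0.005 m and z of marker in the frame of hopper above 0.095 m and y of stop_plate in the frame of hopper between 0.1035 and 0.1135 m) or (y of marker in the frame of hopper between 0.005 and 0.029 m and z of marker in the frame of hopper above 0.095 m and y of stop_plate in the frame of hopper between 0.1375 and 0.1475 m) or (y of marker in the frame of hopper between 0.039 and 0.063 m and z of marker in the frame of hopper above 0.095 m and y of stop_plate in the frame of hopper between 0.1715 and 0.1815 m)) and value of joint gate above 0.02 m), for 0.2 s.
At the end, for the whole second after the job is handed in: Bottles of all lanes before the green one's lie in the tray, the rest in their lanes; gate less than 6 mm open; stop plate upright in the slot before the green lane, within 6 mm of its floor; tray flat under the hopper within 25 mm of centre; at rest (horizontal distance between each of low1, top_a and tray below 0.078 m and z of each of low1, top_a in the frame of hopper below 0.08 m and z of each of marker, low4 in the frame of hopper above 0.095 m and ((y of marker in the frame of hopper between -0.029 and -0.005 m and z of marker in the frame of hopper above 0.095 m and z of low2 in the frame of hopper above 0.095 m and z of low3 in the frame of hopper above 0.095 m and z of top_b in the frame of hopper above 0.095 m and z of top_c in the frame of hopper above 0.095 m) or (y of marker in the frame of hopper between 0.005 and 0.029 m and z of marker in the frame of hopper above 0.095 m and (horizontal distance between low2 and tray below 0.078 m and z of low2 in the frame of hopper below 0.08 m) and z of low3 in the frame of hopper above 0.095 m and (horizontal distance between top_b and tray below 0.078 m and z of top_b in the frame of hopper below 0.08 m) and z of top_c in the frame of hopper above 0.095 m) or (y of marker in the frame of hopper between 0.005 and 0.029 m and z of marker in the frame of hopper above 0.095 m and (horizontal distance between low2 and tray below 0.078 m and z of low2 in the frame of hopper below 0.08 m) and z of low3 in the frame of hopper above 0.095 m and z of top_b in the frame of hopper above 0.095 m and (horizontal distance between top_c and tray below 0.078 m and z of top_c in the frame of hopper below 0.08 m)) or (y of marker in the frame of hopper between 0.039 and 0.063 m and z of marker in the frame of hopper above 0.095 m and (horizontal distance between low2 and tray below 0.078 m and z of low2 in the frame of hopper below 0.08 m) and (horizontal distance between low3 and tray below 0.078 m and z of low3 in the frame of hopper below 0.08 m) and (horizontal distance between top_b and tray below 0.078 m and z of top_b in the frame of hopper below 0.08 m) and (horizontal distance between top_c and tray below 0.078 m and z of top_c in the frame of hopper below 0.08 m))) and z of stop_plate in the frame of hopper between 0.069 and 0.081 m and x of stop_plate in the frame of hopper between -0.01 and 0.01 m and angle between stop_plate's own z axis and vertical below 0.15 rad and angle between the x axis of stop_plate and the x axis of hopper, either way round below 0.12 rad and ((y of marker in the frame of hopper between -0.029 and -0.005 m and z of marker in the frame of hopper above 0.095 m and y of stop_plate in the frame of hopper between 0.1035 and 0.1135 m) or (y of marker in the frame of hopper between 0.005 and 0.029 m and z of marker in the frame of hopper above 0.095 m and y of stop_plate in the frame of hopper between 0.1375 and 0.1475 m) or (y of marker in the frame of hopper between 0.039 and 0.063 m and z of marker in the frame of hopper above 0.095 m and y of stop_plate in the frame of hopper between 0.1715 and 0.1815 m)) and x of tray in the frame of hopper between -0.025 and 0.025 m and y of tray in the frame of hopper between -0.025 and 0.025 m and height (world z) of tray below 0.008 m and angle between tray's own z axis and vertical below 0.08 rad and value of joint gate below 0.006 m and linear speed of each of tray, stop_plate below 0.02 m/s); the robot touches nothing.
It fails at once if a bystander (stock bottle, carton, jar, spatula) is pushed more than 20 mm (distance of any of stock_bottle, carton, jar, spatula from where it was at the start of the episode above 0.02 m).
It fails at once if the stock bottle or jar is tipped (angle between any of stock_bottle, jar's own z axis and vertical above 0.4 rad).
It fails at once if the green bottle drops out of the hopper (z of marker in the frame of hopper below 0.08 m).
It also fails if it takes over 62 s, if anything falls off the work surface, if the arm or the gripper's body presses on something with over 40 N, if the wrist force passes 120 N, or if a joint passes its speed limit or range.

### The arm

A 6-joint arm with a two-finger parallel gripper is mounted at the origin on the work surface. World frame = base frame: x ahead of the robot, y to its left, z up, the work surface at z = 0. Lengths are in m, angles in degrees, forces in N, time in s.
With the tool pointing down it reaches from about 0.4 to 0.825 m from the base axis. Payload 7 kg.
Tool frame: the origin (TCP) lies at the very end of the fingers, on their centre line; the grasp point (between the pads) lies 19 mm behind it; z points along the fingers, y is the direction in which the jaws open and shut (so a half turn about z gives the same grasp; the last joint's range is limited). The gripper opens to 88 mm and grips with 3 to 60 N. Pads are 19 mm wide; open, the fingers measure 130 mm over their backs; the gripper's body (78 mm by 193 mm) begins 47 mm behind the grasp point.
Start: joints at [92.195, 20.546, 0.682, 0, -70.136, -16.507], TCP at [0.167, 0.654, 0.202] pointing down, gripper open.
Joint ranges: [-176.03, 176.03], [-82.01, 121.73], [-58.28, 71.71], [-173.87, 95.51], [-174.79, -0.11], [-173.66, 173.66]. Speed limits (degrees/s): [136.94, 136.94, 172.46, 180, 180, 180].

### API

Orientations are given as [roll, pitch, yaw] about the fixed x, y, z axes, in that order (R = Rz(yaw) Ry(pitch) Rx(roll)).
In Python, from plant import telemetry, optics, ctrl gives the robot as it stands.
- The arm moves only by the tool servo_tool, never from a script. Its argument "rows" is a list of rows, each a list of 3 entries, a list of its own where there are three numbers: the shift along the tool's x, y, z in m, then the turn, a rotation vector about the tool's x, y, z in units of 6 degrees (1.0 is 6 degrees), then the closure, from 0 (fully open) to 1 (shut). A call has 1 to 20 rows; each row shifts and turns the commanded pose from where the row before left it, along the tool's axes as they then stand; what a row does not reach is not made up. A row lasts 1/12 s, in which the tool goes at most 41.7 mm and 7.16 degrees, less where a joint would pass 70% of its speed; a pose out of reach is approached as far as the arm can. A call is refused whole if a number of a shift passes 0.0417 or a number of a turn 1, either way. A call with a gripper value outside its range is refused whole. The fingers move at their own pace and stop on an object; the grip force is fixed at half the most. Time passes only in rows, so rows that do not move let the fingers close. It gives the time, the measured TCP pose, the force and the opening at its end, in the units of the state.
- telemetry.get_obs(): the state, without advancing time (a new reading comes with each control period).
- optics.snapshot(name): name is "scene" or "top" or "wrist"; returns the picture (400x640x3 uint8, red, green, blue); there is no depth.
- optics.camera_info(name): a dict with "mtx" (3x3 intrinsics, pixels), "rvec" (rotation vector, rad) and "tvec" (3), from world to camera coordinates, as OpenCV has them. Camera axes: x right, y down, z forward; pixel columns grow to the right and rows downward; lengths in m; the calibration is good to about 2 mm. A picture is of the moment at which its call begins: read the wrist's pose just before it. camera_info takes no time and is no camera call; for the wrist camera it gives the pose at the moment of the call.
- ctrl.close_job(): hands the job in, once; it reports no verdict.
The state is a dict: "clock": time; "joint_pos": joint angles; "qvel": joint speeds; "tau": joint torques, N m; "tool_pos": TCP position; "orientation": TCP orientation; "force": force on the tool from outside, world axes, zero at the start; "moment": the same for the moment, N m; "opening": finger opening in m.
Only numpy, scipy, OpenCV 4.12 (cv2) and the standard library are available. Lean on these libraries where they do the work, as an engineer would, in place of code of your own. Each camera call takes 0.05 s, during which the arm holds its last target.

## Working session

There is one attempt and no reset: what is moved stays moved. The work goes in short steps, Python scripts to look and compute and a tool call to move; the robot and the scene stay as the last step left them, time stands still between calls to the robot, and variables do not carry over. Pictures are saved under pics/ and viewed, and the job is handed in when it is done.

Besides the shell and the picture viewer there is one more tool, called after "Request:" by a JSON object that holds its "name" and its "arguments", one argument or row to a line. servo_tool: Moves the arm, as the interface text tells. Its arguments: {"type":"object","properties":{"rows":{"type":"array"}},"required":["rows"]}

```bash
ls; mkdir -p pics; python3 - <<'E'
from plant import telemetry, optics, ctrl
import cv2
print(telemetry.get_obs())
for n in ["scene","top","wrist"]:
    i=optics.camera_info(n); print(n,i)
    im=optics.snapshot(n); cv2.imwrite(f"pics/{n}0.png",im[:,:,::-1])
E
```

```text
pics
{'clock': 0.0, 'joint_pos': array([ 9.21947603e+01,  2.05916674e+01,  6.34635600e-01, -2.09190457e-02,
       -7.01363517e+01, -1.65065410e+01]), 'qvel': array([ 0.08587218,  0.00322736,  0.01762405,  0.03090891, -0.0634168 ,
       -0.03310558]), 'tau': array([-3.68823848e-04, -5.82715237e+01,  2.93048286e+01,  6.99703574e+00,
        6.96582603e-03, -1.65651168e-04]), 'tool_pos': array([0.16675601, 0.65353111, 0.20062414]), 'orientation': array([ 1.79904877e+02, -7.68041449e-03, -1.43188982e+01]), 'force': array([-0.11144787,  0.33070554,  0.45758109]), 'moment': array([-0.00347727,  0.06161352,  0.02476533]), 'opening': 0.08728205384381832}
scene {'mtx': array([[372.73259327,   0.        , 320.38413965],
       [  0.        , 372.73259327, 200.17292569],
       [  0.        ,   0.        ,   1.        ]]), 'rvec': array([ 1.57335748,  2.27043087, -0.64834926]), 'tvec': array([ 0.11024141, -0.40008574,  1.37769839])}
top {'mtx': array([[490.62045898,   0.        , 323.87773637],
       [  0.        , 490.62045898, 199.68287678],
       [  0.        ,   0.        ,   1.        ]]), 'rvec': array([ 2.18718144, -2.17125764,  0.12708371]), 'tvec': array([0.05726829, 0.54312051, 1.2949112 ])}
wrist {'mtx': array([[309.33341521,   0.        , 325.29699845],
       [  0.        , 309.33341521, 195.47834399],
       [  0.        ,   0.        ,   1.        ]]), 'rvec': array([-1.80836442,  2.33096175,  0.32902031]), 'tvec': array([ 0.67436997, -0.0362406 ,  0.38954296])}
```

View pics/scene0.png

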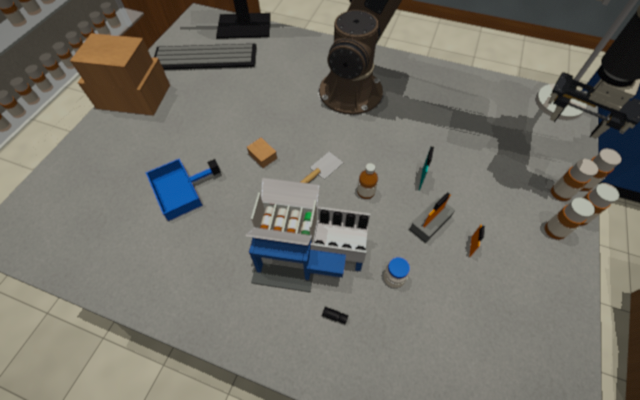

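View pics/top0.png

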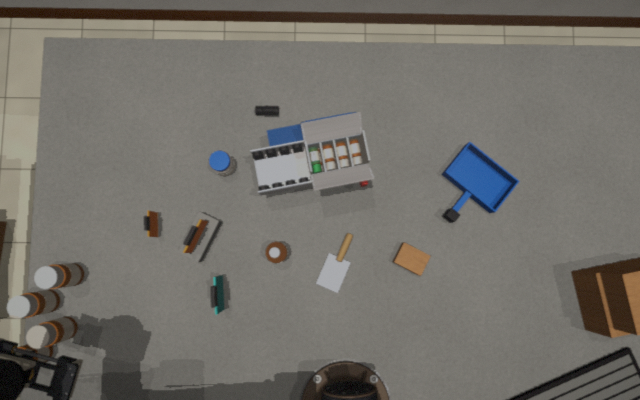

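View pics/wrist0.png

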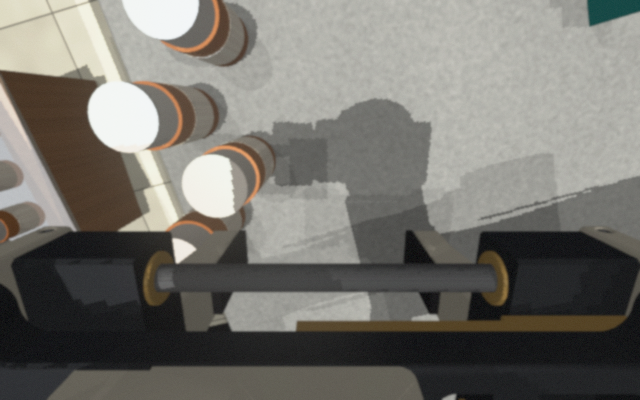

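```bash
cat > h.py <<'E'
import numpy as np, cv2
from scipy.spatial.transform import Rotation as Ro
from plant import telemetry, optics, ctrl
def snap(n,name=None):
    i=optics.camera_info(n); im=optics.snapshot(n)[:,:,::-1].copy()
    if name: cv2.imwrite(f"pics/{name}.png",im)
    return im,i
def crop(im,u0,v0,u1,v1,name,k=5):
    c=cv2.resize(im[v0:v1,u0:u1],None,fx=k,fy=k,interpolation=cv2.INTER_CUBIC); cv2.imwrite(f"pics/{name}.png",c)
def ray(i,u,v):
    R=cv2.Rodrigues(i['rvec'])[0]; c=-R.T@i['tvec']
    d=R.T@np.linalg.solve(i['mtx'],[u,v,1.]); return c,d
def onz(i,u,v,z):
    c,d=ray(i,u,v); return c+d*(z-c[2])/d[2]
def proj(i,P):
    return cv2.projectPoints(np.array(P,float).reshape(-1,3),i['rvec'],i['tvec'],i['mtx'],None)[0].reshape(-1,2)
E
python3 - <<'E'
from h import *
im=cv2.imread("pics/top0.png")
crop(im,240,95,400,205,"t_hop"); crop(im,130,190,250,320,"t_pl",4); crop(im,430,130,530,230,"t_tr",5)
im=cv2.imread("pics/scene0.png")
crop(im,230,170,380,290,"s_hop"); crop(im,380,140,500,260,"s_pl",4)
E
```

```text
(no output)
```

View pics/t_hop.png

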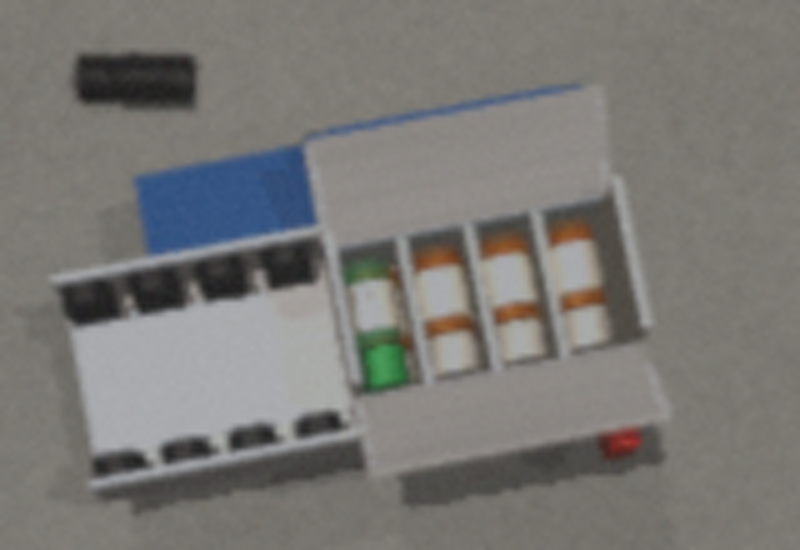

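View pics/t_pl.png

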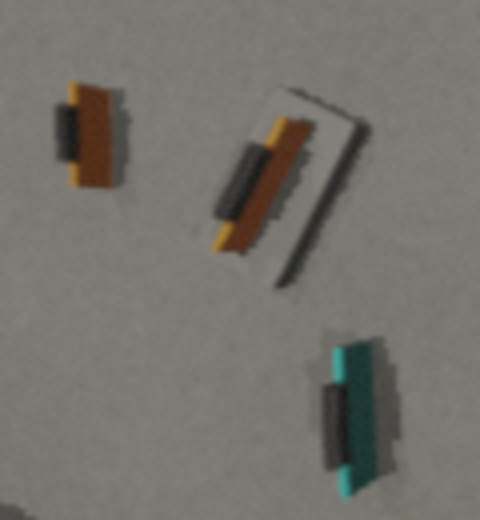

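View pics/s_hop.png

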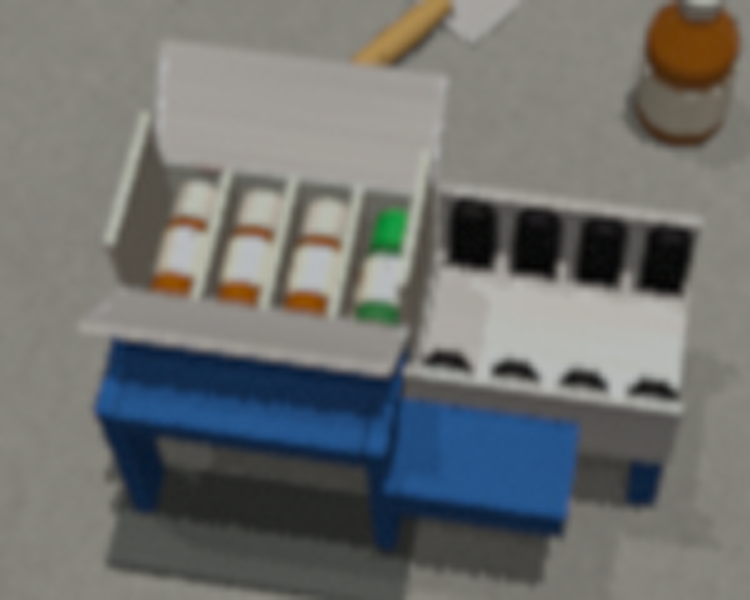

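View pics/s_pl.png

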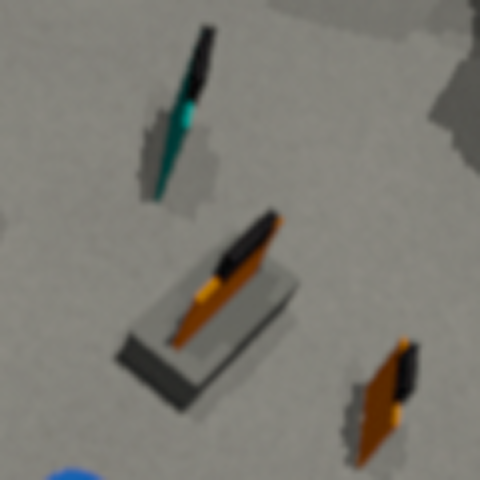

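View pics/t_tr.png

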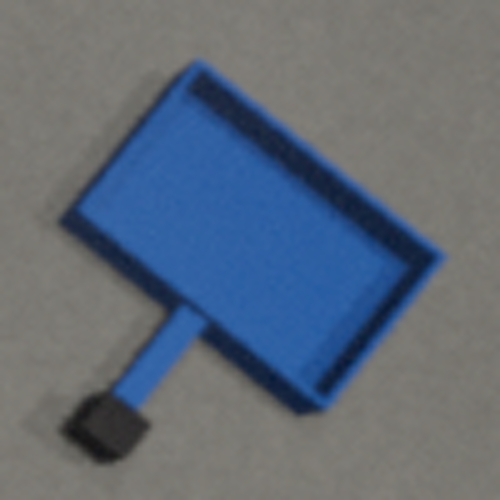

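```bash
python3 - <<'E'
from h import *
from scipy.optimize import least_squares
T=optics.camera_info("top");S=optics.camera_info("scene")
def o(p): return np.array(p)/5+np.array([240,95])-0.4
def s(p): return np.array(p)/5+np.array([230,170])-0.4
pts=[(T,o((52,278)),(.054,.208,.135)),(T,o((92,488)),(-.054,.208,.135)),(T,o((370,475)),(-.082,.072,.195)),(T,o((668,415)),(-.082,-.072,.195)),(T,o((625,443)),(-.076,-.062,.128)),
(S,s((702,220)),(-.054,.208,.135)),(S,s((683,408)),(.054,.208,.135)),(S,s((163,42)),(-.082,-.072,.195)),(S,s((447,78)),(-.082,.072,.195))]
def W(p,q):
    R=Ro.from_euler('z',p[2]).as_matrix(); return R@np.array(q)+[p[0],p[1],0]
f=lambda p: np.concatenate([proj(i,W(p,q))[0]-u for i,u,q in pts])
r=least_squares(f,[.6,.1,0.1],loss='soft_l1'); print(r.x,np.degrees(r.x[2])); print(r.fun.reshape(-1,2).round(1))
# tray: contour of blue near (480,178)
im=cv2.imread("pics/top0.png"); hsv=cv2.cvtColor(im,cv2.COLOR_BGR2HSV)
m=cv2.inRange(hsv,(100,120,40),(125,255,255)); m[:, :430]=0;m[:,530:]=0;m[230:]=0
m=cv2.morphologyEx(m,cv2.MORPH_OPEN,np.ones((9,9)))
c=max(cv2.findContours(m,0,2)[0],key=cv2.contourArea)
b=cv2.boxPoints(cv2.minAreaRect(c));print(b)
for p in b: print(onz(T,*p,0.045).round(3))
print("handle",onz(T,430+107/5,130+427/5,.06),"bystanders",[ (n,onz(T,*p,z).round(3)) for n,p,z in [("jar",(219,159),.08),("stock",(275,253),.13),("carton",(413,257),.04),("spat",(340,260),.01)]])
g=lambda p:np.array(p)/4+np.array([130,190])-.4
for p in [(247,142),(270,148),(215,215),(237,222)]: print("rib",onz(T,*g(p),.14).round(4))
for p in [(278,118),(212,250)]: print("edge",onz(T,*g(p),.11).round(4))
for p in [(290,88),(370,125),(283,288)]: print("stand",onz(T,*g(p),.045).round(4))
E
```

```text
[0.64378076 0.03393793 0.20570364] 11.785950628333651
[[-0.3 -0. ]
 [-0.3  0.3]
 [ 0.4  0.3]
 [ 0.6  0.5]
 [ 1.5 -2.9]
 [ 0.2  0.1]
 [ 0.2  1.2]
 [ 0.5 -0.1]
 [ 0.1 -0.2]]
[[439.83023 176.80637]
 [468.43448 140.7862 ]
 [519.04663 180.97824]
 [490.4424  216.99841]]
[ 0.605 -0.249  0.045]
[ 0.704 -0.328  0.045]
[ 0.596 -0.462  0.045]
[ 0.498 -0.382  0.045]
handle [ 0.50059434 -0.27360465  0.06      ] bystanders [('jar', array([0.641, 0.335, 0.08 ])), ('stock', array([0.4  , 0.182, 0.13 ])), ('carton', array([ 0.391, -0.175,  0.04 ])), ('spat', array([0.381, 0.016, 0.01 ]))]
rib [0.4666 0.3856 0.14  ]
rib [0.463  0.3716 0.14  ]
rib [0.4222 0.4035 0.14  ]
rib [0.418  0.3901 0.14  ]
edge [0.4831 0.3744 0.11  ]
edge [0.4008 0.4126 0.11  ]
stand [0.5066 0.3824 0.045 ]
stand [0.4826 0.3292 0.045 ]
stand [0.3758 0.383  0.045 ]
```

```bash
python3 - <<'E'
from h import *
i=optics.camera_info("wrist");o=telemetry.get_obs()
R=Ro.from_euler('xyz',o['orientation'],degrees=True).as_matrix()
c,d=ray(i,i['mtx'][0,2],i['mtx'][1,2]); print(R.T@(c-o['tool_pos']),R.T@d)
E
```

```text
[ 7.41852800e-02  4.52257936e-05 -1.82728476e-01] [-2.77798134e-01 -5.06269597e-04  9.60639339e-01]
```

```bash
cat >> h.py <<'E'
def goal(p,rpy,o=None,cmd=None):
    """print rotvec in tool axes (6deg units) and then shift in tool axes after the turn"""
    o=o or telemetry.get_obs()
    R0=Ro.from_euler('xyz',o['orientation'],degrees=True); R1=Ro.from_euler('xyz',rpy,degrees=True)
    rv=np.degrees((R0.inv()*R1).as_rotvec())/6
    dp=np.array(p)-o['tool_pos']
    print("t",round(o['clock'],2),"pos",o['tool_pos'].round(4),"rpy",o['orientation'].round(2),"F",o['force'].round(1),"op",round(o['opening'],4))
    print("turn",rv.round(3),"shift(after turn)",R1.inv().apply(dp).round(4),"shift(now)",R0.inv().apply(dp).round(4),"|d|",np.linalg.norm(dp).round(3))
HX,HY,HA=0.6438,0.0339,11.79
def hop(q):
    return Ro.from_euler('z',HA,degrees=True).apply(q)+[HX,HY,0]
def tohop(p):
    return Ro.from_euler('z',-HA,degrees=True).apply(np.array(p)-[HX,HY,0])
E
python3 - <<'E'
from h import *
goal([.442,.39,.22],[180,0,-25])
E
```

```text
t 0.15 pos [0.1668 0.6537 0.2008] rpy [ 1.7993e+02 -1.0000e-02 -1.4320e+01] F [ 0.1 -0.3 -1.3] op 0.0877
turn [ 0.012 -0.002  1.78 ] shift(after turn) [ 0.3609  0.1227 -0.0192] shift(now) [ 0.3319  0.1874 -0.0189] |d| 0.382
```

Request:
{"name": "servo_tool", "arguments": {
  "rows": [
    [[0,0,0],[0,0,0.89],0],
    [[0,0,0],[0,0,0.89],0],
    [[0.0278,0.0094,-0.0015],[0,0,0],0],
    [[0.0278,0.0094,-0.0015],[0,0,0],0],
    [[0.0278,0.0094,-0.0015],[0,0,0],0],
    [[0.0278,0.0094,-0.0015],[0,0,0],0],
    [[0.0278,0.0094,-0.0015],[0,0,0],0],
    [[0.0278,0.0094,-0.0015],[0,0,0],0],
    [[0.0278,0.0094,-0.0015],[0,0,0],0],
    [[0.0278,0.0094,-0.0015],[0,0,0],0],
    [[0.0278,0.0094,-0.0015],[0,0,0],0],
    [[0.0278,0.0094,-0.0015],[0,0,0],0],
    [[0.0278,0.0094,-0.0015],[0,0,0],0],
    [[0.0278,0.0094,-0.0015],[0,0,0],0],
    [[0.0278,0.0094,-0.0015],[0,0,0],0],
    [[0,0,0],[0,0,0],0],
    [[0,0,0],[0,0,0],0]
  ]
}}

```text
clock: 1.57
tool_pos: [0.4437, 0.3893, 0.2209]
orientation: [180.0, 0.0, -25.1]
force: [0.1, 0.2, -0.3]
opening: 0.0874
```

```bash
python3 - <<'E'
from h import *
goal([.442,.39,.22],[180,0,-25])
im,i=snap("wrist","w1"); np.save("w1.npy",[i],allow_pickle=True)
E
```

```text
t 1.57 pos [0.4437 0.3893 0.2209] rpy [ 1.7998e+02  1.0000e-02 -2.5140e+01] F [ 0.1  0.2 -0.3] op 0.0874
turn [ 0.003  0.001 -0.024] shift(after turn) [-0.0018  0.0001  0.0009] shift(now) [-0.0018  0.0001  0.0009] |d| 0.002
```

View pics/w1.png

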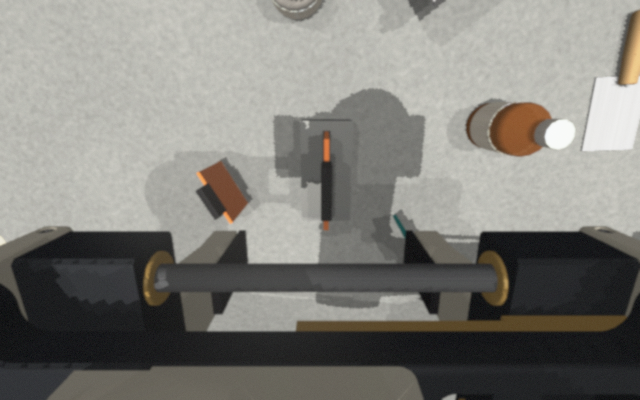

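```bash
python3 - <<'E'
from h import *
im=cv2.imread("pics/w1.png"); crop(im,260,100,400,240,"w1c",5)
E
```

```text
(no output)
```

View pics/w1c.png

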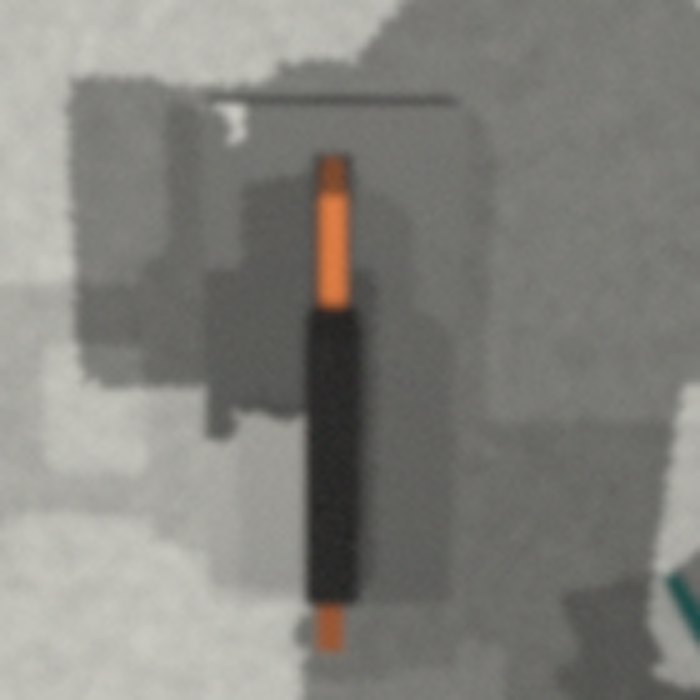

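```bash
python3 - <<'E'
from h import *
i=np.load("w1.npy",allow_pickle=True)[0]
g=lambda u,v:(u/5+260-.4,v/5+100-.4)
a=onz(i,*g(334,312),.14);b=onz(i,*g(332.5,603),.14);c=onz(i,*g(334,193),.11);e=onz(i,*g(331,652),.11)
print(a,b,np.linalg.norm(a-b),np.degrees(np.arctan2(*(a-b)[1::-1])),c,e,np.linalg.norm(c-e),np.degrees(np.arctan2(*(c-e)[1::-1])))
print((a+b)/2,(c+e)/2)
goal([(c+e)[0]/2,(c+e)[1]/2,.107],[180,0,-25.5])
E
```

```text
[0.46848528 0.37653972 0.14      ] [0.4203073  0.39946242 0.14      ] 0.05335323574399512 -25.44472837350917 [0.48406458 0.36911002 0.11      ] [0.40048752 0.40903001 0.11      ] 0.09262143062979662 -25.53114117721322
[0.44439629 0.38800107 0.14      ] [0.44227605 0.38907002 0.11      ]
t 1.62 pos [0.4431 0.3901 0.2208] rpy [ 1.7998e+02  1.0000e-02 -2.5080e+01] F [0.6 0.2 0.4] op 0.0872
turn [0.003 0.002 0.069] shift(after turn) [-0.0003  0.0012  0.1138] shift(now) [-0.0003  0.0012  0.1138] |d| 0.114
```

Request:
{"name": "servo_tool", "arguments": {
  "rows": [
    [[0,0.001,0.019],[0,0,0.07],0],
    [[0,0,0.019],[0,0,0],0],
    [[0,0,0.019],[0,0,0],0],
    [[0,0,0.019],[0,0,0],0],
    [[0,0,0.019],[0,0,0],0],
    [[0,0,0.019],[0,0,0],0],
    [[0,0,0],[0,0,0],0],
    [[0,0,0],[0,0,0],1],
    [[0,0,0],[0,0,0],1],
    [[0,0,0],[0,0,0],1],
    [[0,0,0],[0,0,0],1],
    [[0,0,0],[0,0,0],1],
    [[0,0,0],[0,0,0],1],
    [[0,0,0],[0,0,0],1]
  ]
}}

```text
clock: 2.78
tool_pos: [0.4425, 0.3898, 0.1075]
orientation: [-180.0, -0.0, -25.4]
force: [-0.5, 0.0, 0.4]
opening: 0.0468
```

Request:
{"name": "servo_tool", "arguments": {
  "rows": [
    [[0,0,0],[0,0,0],1],
    [[0,0,0],[0,0,0],1],
    [[0,0,0],[0,0,0],1],
    [[0,0,0],[0,0,0],1],
    [[0,0,0],[0,0,0],1],
    [[0,0,0],[0,0,0],1],
    [[0,0,0],[0,0,0],1],
    [[0,0,0],[0,0,0],1]
  ]
}}

```text
clock: 3.45
tool_pos: [0.4424, 0.3896, 0.107]
orientation: [180.0, 0.0, -25.4]
force: [-0.2, -0.5, -0.6]
opening: 0.01
```

Request:
{"name": "servo_tool", "arguments": {
  "rows": [
    [[0,0,-0.01],[0,0,0],1],
    [[0,0,-0.015],[0,0,0],1],
    [[0,0,-0.025],[0,0,0],1],
    [[0,0,-0.025],[0,0,0],1],
    [[0,0,-0.025],[0,0,0],1],
    [[0,0,-0.025],[0,0,0],1],
    [[0,0,-0.025],[0,0,0],1],
    [[0,0,-0.02],[0,0,0],1],
    [[0,0,-0.01],[0,0,0],1],
    [[0,0,0],[0,0,0],1]
  ]
}}

```text
clock: 4.28
tool_pos: [0.4431, 0.3904, 0.2901]
orientation: [-179.7, -0.1, -25.4]
force: [0.9, -0.1, 0.3]
opening: 0.0096
```

```bash
python3 - <<'E'
from h import *
p=hop([0,.1765,.287]); print(p)
goal(p,[180,0,HA])
E
```

```text
[0.6077366  0.20667639 0.287     ]
t 4.28 pos [0.4431 0.3904 0.2901] rpy [-1.7974e+02 -5.0000e-02 -2.5400e+01] F [ 0.9 -0.1  0.3] op 0.0096
turn [-0.039 -0.023 -6.199] shift(after turn) [0.1236 0.2135 0.0031] shift(now) [0.2275 0.0953 0.0029] |d| 0.247
```

Request:
{"name": "servo_tool", "arguments": {
  "rows": [
    [[0,0,0],[0,0,-0.8],1],
    [[0,0,0],[0,0,-0.9],1],
    [[0,0,0],[0,0,-0.9],1],
    [[0,0,0],[0,0,-0.9],1],
    [[0,0,0],[0,0,-0.9],1],
    [[0,0,0],[0,0,-0.9],1],
    [[0,0,0],[0,0,-0.9],1],
    [[0.0124,0.0214,0],[0,0,0],1],
    [[0.0124,0.0214,0],[0,0,0],1],
    [[0.0124,0.0214,0],[0,0,0],1],
    [[0.0124,0.0214,0],[0,0,0],1],
    [[0.0124,0.0214,0],[0,0,0],1],
    [[0.0124,0.0214,0],[0,0,0],1],
    [[0.0124,0.0214,0],[0,0,0],1],
    [[0.0124,0.0214,0],[0,0,0],1],
    [[0.0124,0.0214,0],[0,0,0],1],
    [[0.0124,0.0214,0],[0,0,0],1],
    [[0,0,0],[0,0,0],1],
    [[0,0,0],[0,0,0],1]
  ]
}}

```text
clock: 5.87
tool_pos: [0.6075, 0.2041, 0.2848]
orientation: [180.0, 0.2, 11.7]
force: [-0.8, 0.8, -0.9]
opening: 0.0097
```

```bash
python3 - <<'E'
from h import *
goal(hop([0,.1765,.287]),[180,0,HA])
im,i=snap("wrist","w2"); np.save("w2.npy",[i],allow_pickle=True)
im,i=snap("scene","s2"); crop(im,270,150,430,270,"s2c",5)
im,i=snap("top","t2"); crop(im,220,100,380,220,"t2c",5)
E
```

```text
t 5.87 pos [0.6075 0.2041 0.2848] rpy [179.95   0.18  11.65] F [-0.8  0.8 -0.9] op 0.0097
turn [ 0.008  0.03  -0.023] shift(after turn) [ 0.0008 -0.0024 -0.0022] shift(now) [ 0.0008 -0.0024 -0.0022] |d| 0.003
```

View pics/w2.png

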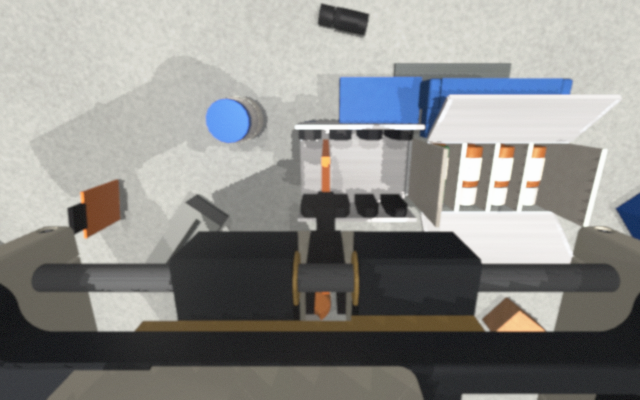

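View pics/s2c.png

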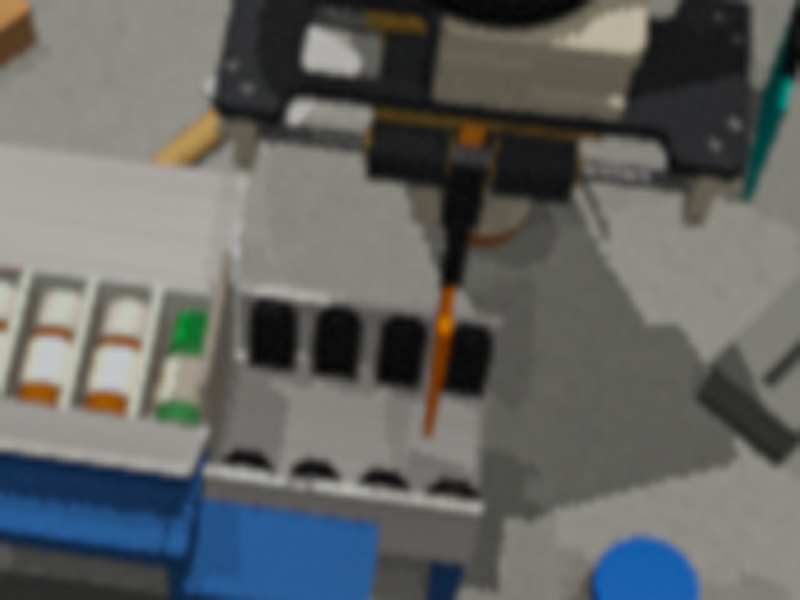

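```bash
python3 - <<'E'
from h import *
im=cv2.imread("pics/w2.png"); i=np.load("w2.npy",allow_pickle=True)[0]
for x in (.05,-.05):
  for y in (.1085,.1425,.1765):
    p=proj(i,hop([x,y,.135]))[0]; print(x,y,p.round(1)); cv2.circle(im,tuple(int(round(a)) for a in p),1,(255,0,255),-1)
crop(im,280,110,440,230,"w2c",5)
E
```

```text
0.05 0.1085 [387.8 128.6]
0.05 0.1425 [355.5 128.7]
0.05 0.1765 [323.2 128.8]
-0.05 0.1085 [383.1 217.8]
-0.05 0.1425 [353.4 217.9]
-0.05 0.1765 [323.7 218. ]
```

View pics/w2c.png

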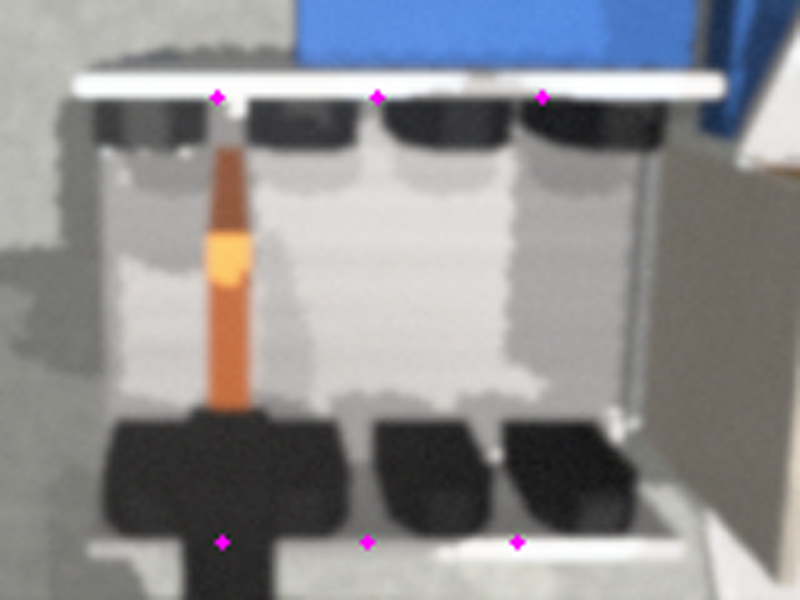

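```bash
python3 - <<'E'
from h import *
i=np.load("w2.npy",allow_pickle=True)[0]
for z in (.081,.095,.11,.135):
 for x in (.05,-.05):
  print(z,x,[((proj(i,hop([x,y,z]))[0]-[280,110])*5).round() for y in (.072,.1085,.1425,.1765,.208)])
E
```

```text
0.081 0.05 [array([645.,  76.]), array([496.,  77.]), array([357.,  77.]), array([217.,  78.]), array([88., 78.])]
0.081 -0.05 [array([618., 466.]), array([479., 467.]), array([349., 467.]), array([219., 468.]), array([ 99., 468.])]
0.095 0.05 [array([661.,  80.]), array([506.,  80.]), array([361.,  81.]), array([217.,  81.]), array([83., 82.])]
0.095 -0.05 [array([631., 483.]), array([487., 484.]), array([353., 484.]), array([219., 485.]), array([ 95., 485.])]
0.11 0.05 [array([679.,  84.]), array([517.,  85.]), array([367.,  85.]), array([217.,  86.]), array([77., 86.])]
0.11 -0.05 [array([647., 503.]), array([497., 503.]), array([358., 504.]), array([219., 504.]), array([ 90., 505.])]
0.135 0.05 [array([712.,  92.]), array([539.,  93.]), array([377.,  93.]), array([216.,  94.]), array([66., 94.])]
0.135 -0.05 [array([675., 538.]), array([516., 539.]), array([367., 539.]), array([218., 540.]), array([ 81., 540.])]
```

Request:
{"name": "servo_tool", "arguments": {
  "rows": [
    [[0,0,0.015],[0,0,0],1],
    [[0,0,0.015],[0,0,0],1],
    [[0,0,0.015],[0,0,0],1],
    [[0,0,0.01],[0,0,0],1],
    [[0,0,0.01],[0,0,0],1],
    [[0,0,0.01],[0,0,0],1],
    [[0,0,0],[0,0,0],1]
  ]
}}

```text
clock: 6.6
tool_pos: [0.6064, 0.2055, 0.2098]
orientation: [180.0, 0.2, 11.8]
force: [-0.5, -0.3, -1.7]
opening: 0.0094
```

```bash
python3 - <<'E'
from h import *
goal(hop([0,.1765,.172]),[180,0,HA])
im,i=snap("wrist","w3"); crop(im,270,110,430,230,"w3c",5)
E
```

```text
t 6.6 pos [0.6064 0.2055 0.2098] rpy [1.7997e+02 1.7000e-01 1.1800e+01] F [-0.5 -0.3 -1.7] op 0.0094
turn [0.005 0.028 0.002] shift(after turn) [ 0.0016 -0.0009  0.0378] shift(now) [ 0.0017 -0.0009  0.0378] |d| 0.038
```

View pics/w3c.png

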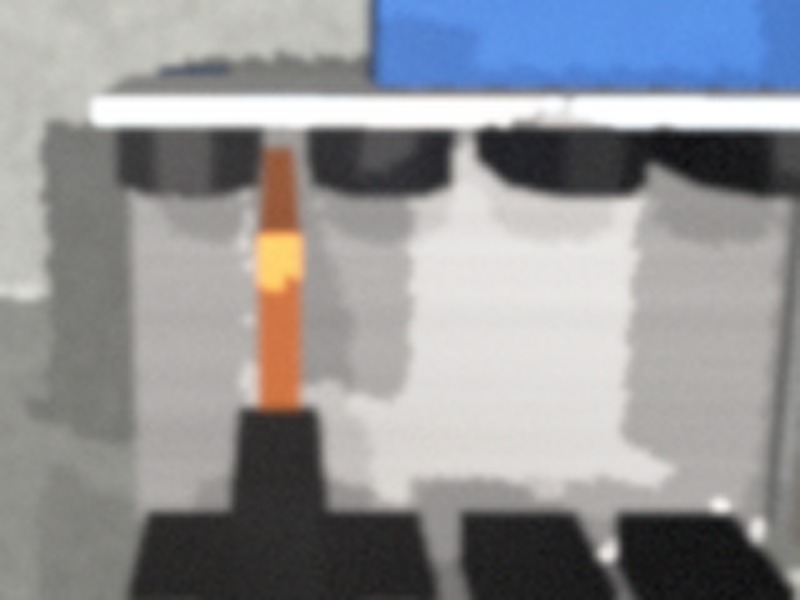

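Request:
{"name": "servo_tool", "arguments": {
  "rows": [
    [[0,0.0005,0.008],[0,0,0],1],
    [[0,0,0.008],[0,0,0],1],
    [[0,0,0.008],[0,0,0],1],
    [[0,0,0.006],[0,0,0],1],
    [[0,0,0.004],[0,0,0],1],
    [[0,0,0],[0,0,0],1]
  ]
}}

```text
clock: 7.15
tool_pos: [0.6071, 0.2047, 0.1767]
orientation: [180.0, 0.1, 11.8]
force: [0.5, -0.4, -0.7]
opening: 0.01
```

Request:
{"name": "servo_tool", "arguments": {
  "rows": [
    [[0,0,0.002],[0,0,0],1],
    [[0,0,0.002],[0,0,0],1],
    [[0,0,0.0015],[0,0,0],1],
    [[0,0,0],[0,0,0],1]
  ]
}}

```text
clock: 7.48
tool_pos: [0.6075, 0.205, 0.1724]
orientation: [-180.0, 0.0, 11.8]
force: [0.1, -0.6, -0.9]
opening: 0.0094
```

Request:
{"name": "servo_tool", "arguments": {
  "rows": [
    [[0,0,0.001],[0,0,0],1],
    [[0,0,0.001],[0,0,0],1],
    [[0,0,0],[0,0,0],1]
  ]
}}

```text
clock: 7.73
tool_pos: [0.6081, 0.2051, 0.1721]
orientation: [180.0, -0.1, 11.8]
force: [-1.9, -0.6, 6.5]
opening: 0.0098
```

Request:
{"name": "servo_tool", "arguments": {
  "rows": [
    [[0,0,0],[0,0,0],0.6],
    [[0,0,0],[0,0,0],0.6],
    [[0,0,0],[0,0,0],0.6],
    [[0,0,0],[0,0,0],0.6],
    [[0,0,0],[0,0,0],0.6],
    [[0,0,0],[0,0,0],0.6],
    [[0,0,-0.02],[0,0,0],0.6],
    [[0,0,-0.03],[0,0,0],0.6],
    [[0,0,-0.04],[0,0,0],0.6],
    [[0,0,-0.02],[0,0,0],0.6],
    [[0,0,0],[0,0,0],0.6]
  ]
}}

```text
clock: 8.65
tool_pos: [0.61, 0.2058, 0.2869]
orientation: [-179.9, -0.5, 11.8]
force: [0.2, -0.2, 0.2]
opening: 0.0351
```

```bash
python3 - <<'E'
from h import *
im,i=snap("wrist","w4"); np.save("w4.npy",[i],allow_pickle=True)
im,i=snap("scene","s4"); crop(im,270,150,430,270,"s4c",5)
goal(hop([0,.1765,.172]),[180,0,HA])
E
```

```text
t 8.75 pos [0.6079 0.2053 0.2816] rpy [-1.7994e+02 -1.1000e-01  1.1790e+01] F [-0.5 -0.5 -0.1] op 0.0351
turn [-0.01  -0.018 -0.   ] shift(after turn) [ 0.0002 -0.0014  0.1096] shift(now) [-0.     -0.0012  0.1096] |d| 0.11
```

View pics/w4.png

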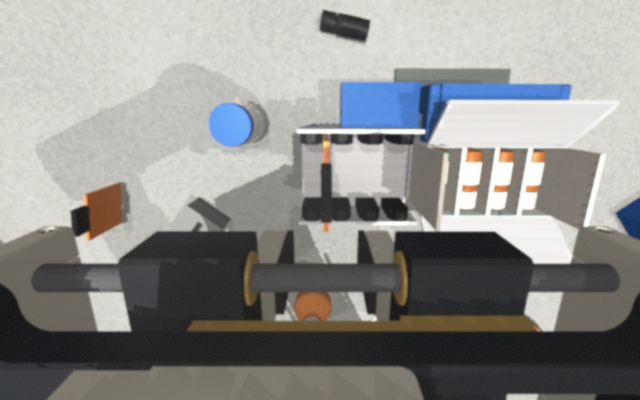

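View pics/s4c.png

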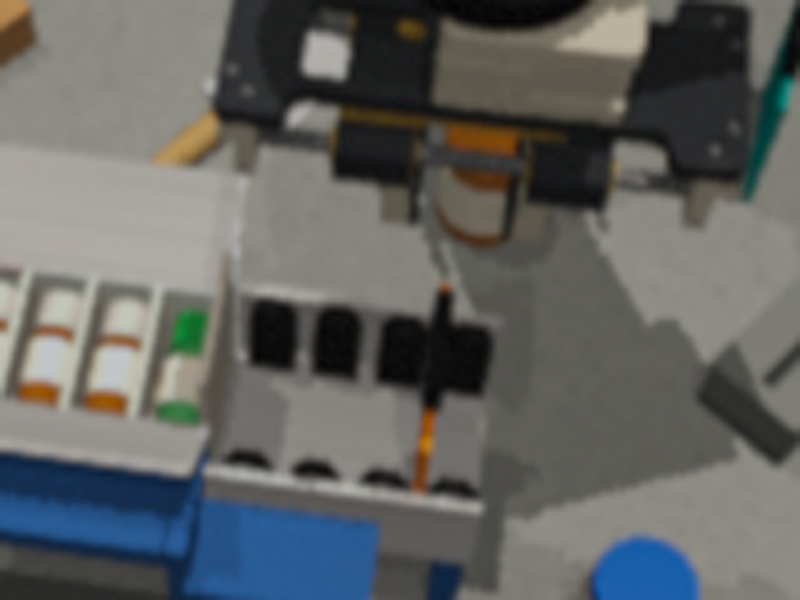

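```bash
sed -i 's/^HX,HY,HA=.*/HX,HY,HA=0.6441,0.0324,11.79/' h.py; python3 - <<'E'
from h import *
print(telemetry.get_obs()['joint_pos'].round(1))
goal([.505,-.277,.20],[180,0,-39])
E
```

```text
[ 36.1  15.2   3.4  -0.  -78.1  65.7]
t 8.75 pos [0.6079 0.2053 0.2816] rpy [-1.7994e+02 -1.1000e-01  1.1790e+01] F [-0.5 -0.5 -0.1] op 0.0351
turn [-0.017 -0.012  8.465] shift(after turn) [0.2236 0.4396 0.0816] shift(now) [-0.1994  0.4512  0.0808] |d| 0.5
```

Request:
{"name": "servo_tool", "arguments": {
  "rows": [
    [[0,0,0],[0,0,0.94],0],
    [[0,0,0],[0,0,0.94],0],
    [[0,0,0],[0,0,0.94],0],
    [[0,0,0],[0,0,0.94],0],
    [[0,0,0],[0,0,0.94],0],
    [[0,0,0],[0,0,0.94],0],
    [[0,0,0],[0,0,0.94],0],
    [[0,0,0],[0,0,0.94],0],
    [[0,0,0],[0,0,0.94],0],
    [[0.014,0.0275,0],[0,0,0],0],
    [[0.014,0.0275,0],[0,0,0],0],
    [[0.014,0.0275,0],[0,0,0],0],
    [[0.014,0.0275,0],[0,0,0],0],
    [[0.014,0.0275,0],[0,0,0],0],
    [[0.014,0.0275,0],[0,0,0],0],
    [[0.014,0.0275,0],[0,0,0],0],
    [[0.014,0.0275,0],[0,0,0],0],
    [[0.014,0.0275,0],[0,0,0],0],
    [[0.014,0.0275,0],[0,0,0],0]
  ]
}}

```text
clock: 10.33
tool_pos: [0.5422, -0.0981, 0.2792]
orientation: [179.9, 0.1, -39.0]
force: [1.2, -0.1, -0.6]
opening: 0.0877
```

Request:
{"name": "servo_tool", "arguments": {
  "rows": [
    [[0.014,0.0275,0.01],[0,0,0],0],
    [[0.014,0.0275,0.014],[0,0,0],0],
    [[0.014,0.0275,0.014],[0,0,0],0],
    [[0.014,0.0275,0.014],[0,0,0],0],
    [[0.014,0.0275,0.014],[0,0,0],0],
    [[0.014,0.0275,0.014],[0,0,0],0],
    [[0,0,0],[0,0,0],0],
    [[0,0,0],[0,0,0],0]
  ]
}}

```text
clock: 11.0
tool_pos: [0.5031, -0.279, 0.1981]
orientation: [179.9, 0.2, -39.2]
force: [-0.4, 0.7, 0.7]
opening: 0.0876
```

```bash
python3 - <<'E'
from h import *
print(telemetry.get_obs()['joint_pos'].round(1))
im,i=snap("wrist","w5"); np.save("w5.npy",[i],allow_pickle=True)
im,i=snap("top","t5")
goal([.505,-.277,.20],[180,0,-39])
E
```

```text
[ -9.6  11.5 -12.3  -0.  -66.5  60.4]
t 11.1 pos [ 0.5047 -0.2778  0.1999] rpy [ 1.7997e+02  6.0000e-02 -3.9000e+01] F [-0.   0.2  0.7] op 0.0876
turn [0.005 0.01  0.   ] shift(after turn) [-0.0003 -0.0008 -0.0001] shift(now) [-0.0003 -0.0008 -0.0001] |d| 0.001
```

View pics/w5.png

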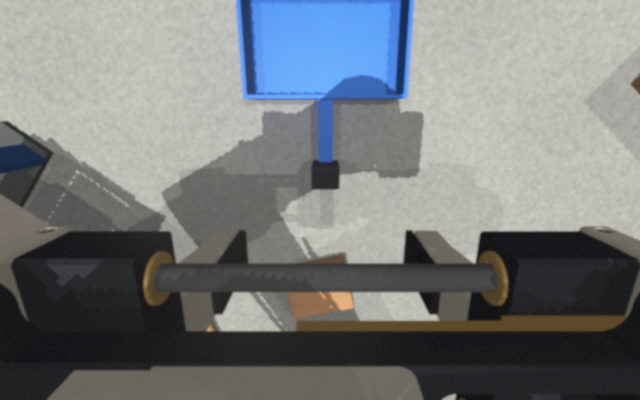

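View pics/t5.png

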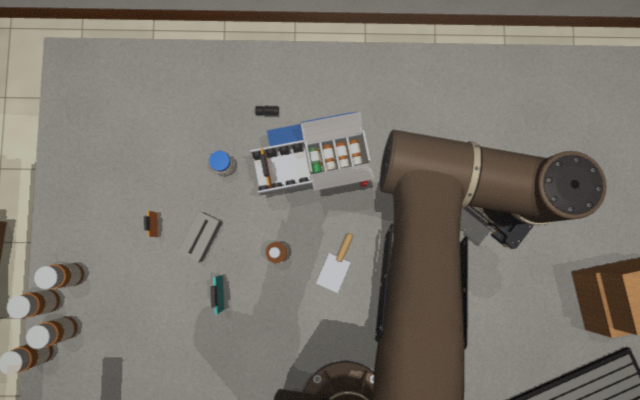

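```bash
python3 - <<'E'
from h import *
im=cv2.imread("pics/w5.png"); crop(im,230,70,430,200,"w5c",4)
E
```

```text
(no output)
```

View pics/w5c.png

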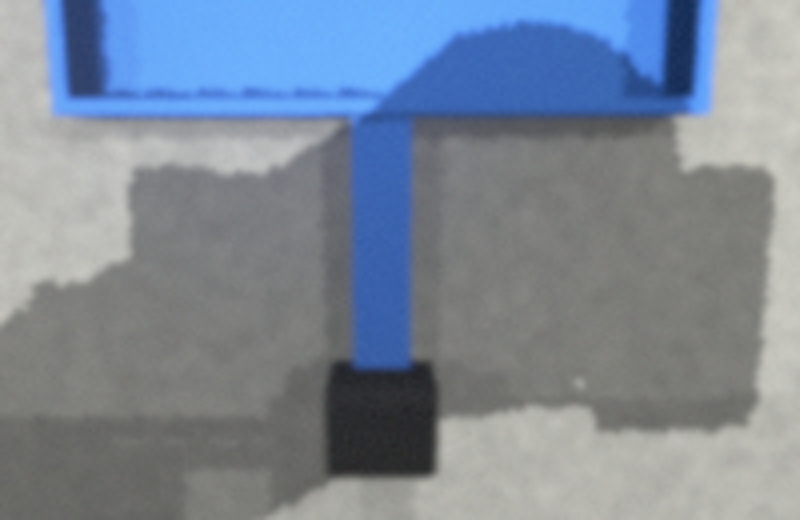

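```bash
python3 - <<'E'
from h import *
i=np.load("w5.npy",allow_pickle=True)[0]
g=lambda u,v:(u/4+230-.4,v/4+70-.4)
a=onz(i,*g(55,116),.045);b=onz(i,*g(712,112),.045);print(a,b,np.linalg.norm(a-b),np.degrees(np.arctan2(-(a-b)[0],(a-b)[1])))
yaw=np.arctan2(-(a-b)[0],(a-b)[1]); m=(a+b)/2; d=np.array([np.cos(yaw),np.sin(yaw),0])
print("handle from rim",m-d*(.135-.054),"origin",m+d*.054)
h=onz(i,*g(382,426),.06);print("handle",h)
y=np.degrees(yaw)
R=Ro.from_euler('xyz',[180,-27,y],degrees=True)
p=np.append(h[:2],.045)
goal(p+R.apply([0,0,.019]),[180,-27,y]); goal(p+R.apply([0,0,.019-.10]),[180,-27,y])
E
```

```text
[ 0.61907741 -0.26489397  0.045     ] [ 0.51240976 -0.39719584  0.045     ] 0.169946380526475 -38.877304766691424
handle from rim [ 0.50268574 -0.28020487  0.045     ] origin [ 0.60778214 -0.36493826  0.045     ]
handle [ 0.5046491  -0.28065969  0.06      ]
t 11.1 pos [ 0.5047 -0.2778  0.1999] rpy [ 1.7997e+02  6.0000e-02 -3.9000e+01] F [-0.   0.2  0.7] op 0.0876
turn [ 0.01   4.51  -0.019] shift(after turn) [-0.0688  0.0023  0.1578] shift(now) [0.0105 0.0021 0.1719] |d| 0.172
t 11.1 pos [ 0.5047 -0.2778  0.1999] rpy [ 1.7997e+02  6.0000e-02 -3.9000e+01] F [-0.   0.2  0.7] op 0.0876
turn [ 0.01   4.51  -0.019] shift(after turn) [-0.0688  0.0023  0.0578] shift(now) [-0.035   0.0023  0.0828] |d| 0.09
```

Request:
{"name": "servo_tool", "arguments": {
  "rows": [
    [[0,0,0],[0,0.9,0],0],
    [[0,0,0],[0,0.9,0],0],
    [[0,0,0],[0,0.9,0],0],
    [[0,0,0],[0,0.9,0],0],
    [[0,0,0],[0,0.9,0],0],
    [[-0.014,0.0005,0.0116],[0,0,0],0],
    [[-0.014,0.0005,0.0116],[0,0,0],0],
    [[-0.014,0.0005,0.0116],[0,0,0],0],
    [[-0.014,0.0005,0.0116],[0,0,0],0],
    [[-0.014,0.0005,0.0116],[0,0,0],0],
    [[0,0,0],[0,0,0],0],
    [[0,0,0],[0,0,0],0]
  ]
}}

```text
clock: 12.1
tool_pos: [0.4787, -0.2613, 0.1285]
orientation: [179.8, -25.0, -39.0]
force: [-0.3, 0.1, -0.6]
opening: 0.088
```

```bash
python3 - <<'E'
from h import *
print(telemetry.get_obs()['joint_pos'].round(1))
R=Ro.from_euler('xyz',[180,-27,-38.9],degrees=True)
goal(np.array([.5037,-.2804,.045])+R.apply([0,0,.019]),[180,-27,-38.9])
E
```

```text
[ -4.3  -1.8 -58.2  48.9 -18.9  10.6]
t 12.1 pos [ 0.4787 -0.2613  0.1285] rpy [179.79 -25.03 -39.02] F [-0.3  0.1 -0.6] op 0.088
turn [ 0.044  0.328 -0.018] shift(after turn) [-0.0099 -0.0009  0.1077] shift(now) [-0.0062 -0.0014  0.108 ] |d| 0.108
```

Request:
{"name": "servo_tool", "arguments": {
  "rows": [
    [[0,0,0.018],[0,0,0],0],
    [[0,0,0.018],[0,0,0],0],
    [[0,0,0.018],[0,0,0],0],
    [[0,0,0.018],[0,0,0],0],
    [[0,0,0.018],[0,0,0],0],
    [[0,0,0.01],[0,0,0],0],
    [[0,0,0],[0,0,0],0]
  ]
}}

```text
clock: 12.68
tool_pos: [0.5239, -0.2943, 0.0619]
orientation: [179.6, -22.3, -39.0]
force: [-0.8, -2.3, -0.5]
opening: 0.0876
```

```bash
python3 - <<'E'
from h import *
print(telemetry.get_obs()['joint_pos'].round(1))
R=Ro.from_euler('xyz',[180,-27,-38.9],degrees=True)
goal(np.array([.5037,-.2804,.045])+R.apply([0,0,.019]),[180,-27,-38.9])
E
```

```text
[-22.3   9.5 -58.2  81.9  -6.7  -7.4]
t 12.68 pos [ 0.5239 -0.2943  0.0619] rpy [179.61 -22.25 -39.01] F [-0.8 -2.3 -0.5] op 0.0876
turn [ 0.073  0.791 -0.014] shift(after turn) [-0.0294  0.0018  0.0229] shift(now) [-0.0274  0.0017  0.0253] |d| 0.037
```

```bash
cat > kin.py <<'E'
import numpy as np
from scipy.spatial.transform import Rotation as Ro
from scipy.optimize import least_squares
def E(a,d): return Ro.from_euler(a,d,degrees=True)
s4=-1
def fk(q,P,s4=-1):
    a1,d1,L2,e,L3,d6,lat=P
    R1=E('z',q[0]);R2=R1*E('y',q[1]);R3=R2*E('y',-q[2])
    p=R1.apply([a1,lat,d1])+R2.apply([0,0,L2])+R3.apply([L3,0,e])
    R5=R3*E('x',s4*q[3])*E('y',-q[4])*E('x',-q[5])
    p=p+R5.apply([d6,0,0])
    # tool: z=x6
    M=Ro.from_matrix(np.array([[0,0,1],[0,-1,0],[1,0,0]]).astype(float))if 0 else Ro.from_matrix(TOOL)
    return p,R5*M
TOOL=np.array([[0,0,1.],[-1,0,0],[0,-1,0]])
S=[([92.195,20.592,.635,-.021,-70.136,-16.507],[.1668,.6535,.2006],[179.9,0,-14.32]),
([36.1,15.2,3.4,0,-78.1,65.7],[.6079,.2053,.2816],[-179.94,-.11,11.79]),
([-9.6,11.5,-12.3,0,-66.5,60.4],[.5047,-.2778,.1999],[179.97,.06,-39]),
([-4.3,-1.8,-58.2,48.9,-18.9,10.6],[.4787,-.2613,.1285],[179.79,-25.03,-39.02]),
([-22.3,9.5,-58.2,81.9,-6.7,-7.4],[.5239,-.2943,.0619],[179.61,-22.25,-39.01])]
LIM=np.array([[-176.03,176.03],[-82.01,121.73],[-58.28,71.71],[-173.87,95.51],[-174.79,-.11],[-173.66,173.66]])
E
python3 - <<'E'
import kin; from kin import *
from plant import telemetry
o=telemetry.get_obs(); 
for q,p,r in S:
    q=np.array(q)
for s in (-1,1):
    def f(P):
        out=[]
        for q,p,r in S: out+=list(fk(q,P,s)[0]-p)
        return np.array(out)
    r=least_squares(f,[0,.4,.4,0,.4,.25,-.19],loss='soft_l1',f_scale=.003); print(s,r.x.round(4),r.fun.reshape(-1,3).round(4).tolist())
    for q,p,rr in S: print((fk(q,r.x,s)[1].inv()*E('xyz',rr)).as_rotvec(degrees=True).round(1), end=' ')
E
```

```text
-1 [ 0.2245 -0.479   0.7138  0.2184  0.1073  0.1564 -0.1865] [[-0.0054, 0.0039, 0.0008], [-0.0442, -0.0251, -0.0363], [0.0088, 0.0018, 0.0207], [0.0006, -0.0001, -0.0043], [-0.0078, -0.1385, 0.002]]
[-0. -0.  0.] [0. 0. 0.] [ 0.1  0.2 -0.2] [-0.  -0.   0.1] [-0.  -0.1 -0. ] 1 [ 0.083   0.1548  0.7395  0.0528  0.3236  0.5848 -0.1904] [[-0.0017, 0.0176, 0.0009], [-0.0065, -0.0024, -0.0124], [0.0006, -0.0008, 0.0126], [0.0016, 0.1774, -0.0045], [-0.0264, -0.0426, 0.002]]
[-0. -0.  0.] [0. 0. 0.] [ 0.1  0.2 -0.2] [ -5.8  31.1 -92.5] [   2.4   19.  -162.7]
```

```bash
python3 - <<'E'
import re
s=open('kin.py').read()
s=s.replace("a1,d1,L2,e,L3,d6,lat=P","a1,d1,L2,e,L3,d6,lat,w=P").replace("    R5=R3*","    R4=R3*E('x',s4*q[3])\n    p=p+R4.apply([0,w,0])\n    R5=R3*")
open('kin.py','w').write(s)
E
cat > fit.py <<'E'
from kin import *
def f(P):
    out=[]
    for q,p,r in S: out+=list(fk(q,P)[0]-p)
    return np.append(np.array(out),1e-3*(np.array(P)-[0,.4,.4,0,.4,.25,0,-.19]))
r=least_squares(f,[0,.4,.4,0,.4,.25,0,-.19]); print(r.x.round(4),r.fun[:3*len(S)].reshape(-1,3).round(4).tolist())
E
python3 fit.py
```

```text
[ 0.0008  0.1949  0.6019  0.0014  0.4627  0.4005 -0.001  -0.1904] [[-0.0005, 0.0006, 0.0006], [-0.0002, 0.001, 0.0004], [-0.0016, -0.0014, -0.0011], [0.0004, 0.0007, 0.0], [-0.0003, -0.0005, 0.0001]]
```

```bash
cat >> kin.py <<'E'
P0=[ 0.0008,0.1949,0.6019,0.0014,0.4627,0.4005,-0.001,-0.1904]
def ik(p,R,seeds=None,n=40,rng=np.random.default_rng(0)):
    lo,hi=LIM[:,0]+.5,LIM[:,1]-.5
    sols=[]
    def f(q):
        pp,RR=fk(q,P0); return np.concatenate([(pp-p)*10,(RR.inv()*R).as_rotvec()])
    for k in range(n):
        q0=rng.uniform(lo,hi) if seeds is None else np.clip(seeds[k],lo+.01,hi-.01)
        if seeds is None: q0[1]=rng.uniform(-30,60); q0[0]=rng.uniform(-60,90);q0[2]=rng.uniform(-58,40)
        r=least_squares(f,q0,bounds=(lo,hi),x_scale=50,max_nfev=200)
        if np.abs(r.fun).max()<2e-3 and not any(np.abs(r.x-s).max()<2 for s in sols): sols.append(r.x)
        if seeds is not None and k==len(seeds)-1: break
    return sols
def grip(p,lean,yaw,flip=0):
    R=E('xyz',[180,-lean,yaw])
    if flip: R=R*E('z',180)
    return np.array(p)+R.apply([0,0,.019]),R
E
cat > scan.py <<'E'
from kin import *
from h import hop,HA
T={'trayA':((.5037,-.2804,.045),-38.9,(0,10,15,20,25,30)),'trayB':(hop([-.135,0,.045]),HA,(0,10,15,20,25,30)),
'gate0':(hop([-.076,-.062,.110]),HA,(30,35,40,45)),'gate1':(hop([-.076,.044,.110]),HA,(30,35,40,45))}
for n,(p,y,L) in T.items():
  for l in L:
    for fl in (0,1):
      for s in ik(*grip(p,l,y,fl)): print(n,l,fl,s.round(1))
E
time python3 scan.py
```

```text
Traceback (most recent call last):
  File "scan.py", line 8, in <module>
    for s in ik(*grip(p,l,y,fl)): print(n,l,fl,s.round(1))
             ~~^^^^^^^^^^^^^^^^^
  File "kin.py", line 33, in ik
    r=least_squares(f,q0,bounds=(lo,hi),x_scale=50,max_nfev=200)
ValueError: Initial guess is outside of provided bounds

real	0m3.603s
user	0m3.976s
sys	0m0.172s
```

```bash
sed -i 's/q0\[2\]=rng.uniform(-58,40)/q0[2]=rng.uniform(-57,40)/' kin.py; time timeout 560 python3 scan.py
```

```text
trayA 0 0 [ -9.7  21.2 -24.3  -0.  -44.4  60.8]
trayA 0 1 [  -9.7   21.2  -24.3   -0.   -44.4 -119.2]
trayA 10 0 [ -6.3  16.5 -37.5  11.5 -28.   47.7]
trayA 10 1 [  -6.3   16.5  -37.5   11.5  -28.  -132.3]
trayA 15 0 [ -6.3  14.3 -47.3  27.5 -17.5  31.9]
trayA 15 1 [  -6.3   14.3  -47.3   27.5  -17.5 -148.1]
trayB 0 0 [ 22.5  16.2 -32.5  -0.  -41.3  79.3]
trayB 0 1 [  22.5   16.2  -32.5   -0.   -41.3 -100.7]
trayB 10 0 [ 24.1  11.3 -42.8   4.8 -26.2  73.5]
trayB 10 1 [  24.1   11.3  -42.8    4.8  -26.2 -106.5]
trayB 15 0 [ 24.7   9.3 -49.6  11.5 -16.9  66.5]
trayB 15 1 [  24.7    9.3  -49.6   11.5  -16.9 -113.5]
gate0 45 0 [  3.6   5.4 -35.3 -51.9  -7.4 147.5]
gate0 45 1 [  3.6   5.4 -35.3 -51.9  -7.4 -32.5]
real	3m38.918s
user	3m37.183s
sys	0m0.156s
```

```bash
cat > ik2.py <<'E'
from kin import *
a1,d1,L2,e,L3,d6,lat,w=P0
def res(x,p,zt,full=False):
    q1,phi=x[...,0],x[...,1]
    c,s=np.cos(q1),np.sin(q1)
    rot=lambda v:np.stack([c*v[0]+s*v[1],-s*v[0]+c*v[1],v[2]+0*c],-1)
    z=rot(zt); P=rot(np.asarray(p)-d6*np.asarray(zt))
    cf,sf=np.cos(phi),np.sin(phi)
    # forearm frame R3=Ry(phi): x3=(cf,0,-sf), z3=(sf,0,cf)
    zx=z[...,0]*cf-z[...,2]*sf; zy=z[...,1]; zz=z[...,0]*sf+z[...,2]*cf
    # Rx(-q4)Ry(-q5) x = Rx(-q4)(cos q5,0, sin q5) -> y: sin(q4)*sinq5 ; z: cos q4 sin q5
    sq=-np.hypot(zy,zz); q5=np.arctan2(sq,zx); q4=np.arctan2(zy/sq,zz/sq)
    # R4 y axis in R3: Rx(-q4) y=(0,cos q4,-sin q4)
    oy=w*np.cos(q4); oz=-w*np.sin(q4)
    W=P-np.stack([oz*sf, oy, oz*cf],-1)
    E_=W-np.stack([L3*cf+e*sf,0*cf,-L3*sf+e*cf],-1)-np.array([a1,lat,d1])
    q2=np.arctan2(E_[...,0],E_[...,2])
    r=np.stack([E_[...,1],np.hypot(E_[...,0],E_[...,2])-L2],-1)
    if full: return r,q2,q2-phi,q4,q5
    return r
from scipy.optimize import fsolve
def iks(p,R,verbose=False):
    zt=R.apply([0,0,1]); g=np.stack(np.meshgrid(np.radians(np.arange(-120,150,1.5)),np.radians(np.arange(-60,200,1.5)),indexing='ij'),-1)
    r=np.abs(res(g,p,zt)).sum(-1)
    idx=np.argwhere(r<.03); idx=idx[np.argsort(r[tuple(idx.T)])][:400:4]
    out=[]
    for a in idx:
        x,info,ok,_=fsolve(lambda y:res(y,p,zt),g[tuple(a)],full_output=True)
        if ok!=1 or np.abs(info['fvec']).max()>1e-4: continue
        rr,q2,q3,q4,q5=res(x,p,zt,True)
        q=np.degrees([x[0],q2,q3,q4,q5,0]); q[:4]=(q[:4]+180)%360-180
        M=(fk(q,P0)[1].inv()*R).as_rotvec(degrees=True); 
        q[5]=-M[2]; 
        if (fk(q,P0)[1].inv()*R).magnitude()>.01: q[5]=M[2]
        if any(np.abs(q-s).max()<1.5 for s in out): continue
        out.append(q)
    good=[q for q in out if np.all(q>LIM[:,0]) and np.all(q<LIM[:,1])]
    return (good,out)
E
cat > scan2.py <<'E'
from ik2 import *
from h import hop,HA
T={'trayA':((.5037,-.2804,.045),-38.9,(0,15,20,25,30)),'trayB':(hop([-.135,0,.045]),HA,(0,15,20,25,30)),
'gate0':(hop([-.076,-.062,.110]),HA,(25,30,35,40,45)),'gate1':(hop([-.076,.044,.110]),HA,(25,30,35,40,45))}
for n,(p,y,L) in T.items():
  for l in L:
      g,o=iks(*grip(p,l,y,0))
      for s in g: print(n,l,"OK",s.round(1))
      for s in o:
        if not any(s is t for t in g): print(n,l,"  ",s.round(1))
E
time timeout 560 python3 scan2.py
```

```text
trayA 0 OK [ -9.7  21.2 -24.3   0.  -44.4  60.8]
trayA 15 OK [ -6.3  14.3 -47.3  27.5 -17.5  31.9]
trayA 20    [ 131.  -113.6  -50.7   25.2 -171.9  -55.5]
trayA 25    [ 131.2 -114.3  -56.2   29.7 -171.6  -51.6]
trayA 30    [ 131.8 -115.2  -61.7   34.5 -171.8  -47.7]
trayB 0 OK [ 22.5  16.2 -32.5   0.  -41.3  79.3]
trayB 15 OK [ 24.7   9.3 -49.6  11.5 -16.9  66.5]
trayB 20    [ 151.2 -110.6  -59.5   29.9 -153.5  -23.9]
trayB 25    [ 149.2 -110.7  -64.9   34.9 -150.1  -19. ]
trayB 30    [ 147.2 -111.   -70.1   39.8 -146.7  -14.7]
gate0 25 OK [ 15.9   6.6 -43.    6.5 -15.6  80. ]
gate0 30    [ 151.  -110.2  -59.6   51.6 -155.4   -4.3]
gate0 35    [ 150.8 -111.7  -64.4   57.9 -153.6    0.4]
gate0 40    [ 151.3 -113.8  -68.8   64.8 -152.5    5.2]
gate0 45 OK [  3.6   5.4 -35.3 -51.9  -7.4 147.5]
gate0 45    [ 152.9 -116.2  -72.9   72.9 -152.3   10.5]
gate1 25    [ 19.9   3.5 -59.3  54.4  -4.2  28.3]
real	0m2.519s
user	0m2.170s
sys	0m0.368s
```

```bash
sed -i 's/np.arange(-120,150,1.5)/np.arange(-180,180,1)/; s/np.arange(-60,200,1.5)/np.arange(-180,180,1)/; s/r<.03); idx=.*/r<.05); idx=idx[::max(1,len(idx)\/\/500)]/' ik2.py; time timeout 560 python3 scan2.py
```

```text
trayA 0 OK [ -9.7  21.2 -24.3   0.  -44.4  60.8]
trayA 0    [ -48.3  112.6 -156.1  180.  -178.7  -80.6]
trayA 0    [ 131.5 -112.6  -24.1   -0.  -178.4  -80.4]
trayA 0    [ 170.1  -21.4 -156.3 -180.   -44.9   61. ]
trayA 15 OK [ -6.3  14.3 -47.3  27.5 -17.5  31.9]
trayA 15    [ -48.8  113.1 -135.4 -159.4 -172.8  -60. ]
trayA 15    [  -7.2  113.9 -156.2   31.5 -164.9   89.8]
trayA 15    [ 131.  -113.1  -44.9   20.6 -172.6  -59.8]
trayA 15    [ 173.6  -14.6 -133.6 -153.4  -18.1   33. ]
trayA 15    [ 172.6 -113.9  -23.9 -148.5 -165.    90. ]
trayA 20    [ -48.7  113.5 -129.6 -154.9 -172.1  -55.8]
trayA 20    [  -6.   114.6 -153.6   35.8 -161.5   93.1]
trayA 20    [ 131.  -113.6  -50.7   25.2 -171.9  -55.5]
trayA 20    [ 173.8 -114.6  -26.5 -144.2 -161.6   93.3]
trayA 25    [ 175.1 -115.3  -29.3 -140.6 -158.2   95.9]
trayA 25    [ -48.5  114.1 -124.  -150.4 -171.8  -51.9]
trayA 25    [  -4.7  115.3 -150.8   39.5 -158.1   95.8]
trayA 25    [ 131.2 -114.3  -56.2   29.7 -171.6  -51.6]
trayA 30    [ 176.6 -116.3  -32.2 -137.4 -154.6   98. ]
trayA 30    [ -48.   115.1 -118.6 -145.7 -172.   -48
[... 3232 characters left out ...]
151.4 -106.1  -36.6 -143.8 -163.6  111.1]
gate1 35    [ -19.4  107.8 -114.2 -133.4 -155.9  -19.6]
gate1 35    [  28.9  106.  -143.6   36.5 -163.5  111.2]
gate1 35    [ 160.2 -108.   -66.    46.7 -155.6  -19.3]
gate1 40    [-150.5 -106.3  -40.2 -142.1 -161.5  112.7]
gate1 40    [ -19.5  109.  -109.3 -128.  -155.   -15.8]
gate1 40    [  29.7  106.2 -140.    38.2 -161.3  112.8]
gate1 40    [ 160.2 -109.3  -71.    52.1 -154.8  -15.5]
gate1 45    [ 161.1 -111.1  -75.6   58.4 -154.9  -11.4]
gate1 45    [-149.6 -106.6  -43.8 -140.5 -159.2  114.2]
gate1 45    [ -18.6  110.9 -104.6 -121.8 -155.1  -11.8]
gate1 45    [  30.7  106.5 -136.4   39.8 -159.1  114.3]
real	0m36.265s
user	0m35.892s
sys	0m0.599s
```

```bash
cat > scan3.py <<'E'
from ik2 import *
import sys
from h import hop,HA
sys.setrecursionlimit(100)
def best(p,lean,yaw):
    g,_=iks(*grip(p,lean,yaw,0))
    return g
for lean in (25,30,35,40,50,60):
  for yr in (-40,-20,0,20,40,60):
    s=''
    for y in (-.085,-.062,-.01,.044,.065):
        g=best(hop([-.08,y,.10]),lean,HA+yr)
        s+=' | '+(str(g[0].round(0).astype(int)[2:]) if g else '--')
    print(lean,yr,s,flush=True)
E
sed -i 's/np.arange(-180,180,1)/np.arange(-90,120,2.5)/; s/np.arange(-180,180,1)/np.arange(-30,120,2.5)/; s/r<.05); idx=.*/r<.06); idx=idx[::max(1,len(idx)\/\/150)]/' ik2.py; time timeout 560 python3 scan3.py
```

```text
25 -40  | -- | -- | -- | [-58  63 -24 -26] | [-57  61 -25 -27]
25 -20  | -- | -- | -- | -- | --
25 0  | [-41   1 -16  88] | [-44   7 -14  79] | [-54  31  -7  52] | -- | --
25 20  | [-27 -22 -32 136] | [-29 -21 -30 132] | [-33 -17 -26 121] | [-38 -10 -21 107] | [-40  -7 -19 101]
25 40  | [-18 -29 -45 163] | [-20 -29 -44 161] | [-23 -28 -40 155] | [-26 -26 -36 147] | [-28 -25 -35 144]
25 60  | -- | -- | -- | [-19 -30 -49 172] | [-20 -30 -48 170]
30 -40  | -- | -- | -- | -- | --
30 -20  | -- | -- | -- | -- | --
30 0  | [-46   4  -7  85] | -- | -- | -- | --
30 20  | [-26 -31 -31 146] | [-28 -30 -29 143] | [-33 -26 -24 132] | [-38 -18 -17 116] | [-41 -13 -14 108]
30 40  | [-17 -36 -47 172] | [-19 -36 -45 170] | [-22 -36 -41 165] | [-26 -35 -37 158] | [-27 -34 -35 155]
30 60  | [ -10  -35  -60 -170] | [ -11  -35  -58 -172] | -- | -- | --
35 -40  | -- | -- | -- | -- | --
35 -20  | -- | -- | -- | -- | --
35 0  | -- | -- | -- | -- | --
35 20  | [-25 -42 -32 159] | [-27 -41 -29 156] | [-31 -38 -24 147] | [-37 -31 -16 132] | [-39 -26 -12 124]
35 40  | -- | -- | -- | [-25 -44 -38 169] | [-26 -43
[... 1136 characters left out ...]
 [ -15  -58  -64 -152] | [ -16  -59  -63 -153]
60 -40  | -- | -- | -- | -- | --
60 -20  | [ -55 -141  -46 -102] | [ -58 -145  -48  -99] | -- | -- | --
60 0  | [ -38 -105  -42 -130] | [ -40 -108  -42 -128] | [ -45 -115  -42 -122] | [ -50 -124  -43 -113] | [ -52 -128  -44 -110]
60 20  | [ -27  -84  -53 -141] | [ -29  -85  -52 -140] | [ -33  -90  -50 -137] | [ -37  -95  -47 -134] | [ -38  -98  -46 -133]
60 40  | [ -15  -70  -67 -143] | [ -17  -71  -66 -143] | [ -21  -74  -62 -142] | [ -25  -78  -59 -140] | [ -27  -79  -58 -140]
60 60  | [  -3  -60  -80 -143] | [  -5  -60  -79 -143] | [ -10  -63  -76 -142] | [ -14  -65  -72 -142] | [ -15  -67  -71 -142]
real	0m19.513s
user	0m19.554s
sys	0m0.397s
```

Request:
{"name": "servo_tool", "arguments": {
  "rows": [
    [[0,0,-0.02],[0,0,0],0],
    [[0,0,-0.02],[0,-0.3,0],0],
    [[0,0,-0.02],[0,-0.4,0],0],
    [[0,0,-0.02],[0,-0.5,0],0],
    [[0,0,0],[0,0,0],0],
    [[0,0,0],[0,0,0],0]
  ]
}}

```text
clock: 13.18
tool_pos: [0.5279, -0.3191, 0.1136]
orientation: [177.9, -22.5, -39.5]
force: [0.5, 0.6, 0.2]
opening: 0.0875
```

```bash
python3 - <<'E'
from h import *
from kin import fk,P0
o=telemetry.get_obs();print(o['joint_pos'].round(1),fk(o['joint_pos'],P0)[0]-o['tool_pos'])
R=Ro.from_euler('xyz',[180,-15,-38.9],degrees=True)
goal(np.array([.5037,-.2804,.045])+R.apply([0,0,.019-.07]),[180,-15,-38.9])
E
cat > scan4.py <<'E'
from ik2 import *
from h import hop,HA
A=np.array((.5037,-.2804,.045));B=hop([-.135,0,.045])
for y in (-39,-20,0,12): print("A",y,[g.round(0).astype(int) for g in iks(*grip(A,15,y))[0]])
for t in (.25,.5,.75,1): print("t",t,[g.round(0).astype(int) for g in iks(*grip(A+(B-A)*t,15,HA))[0]])
for s in (.05,.1,.15):
  for n,X,y in(("A",A,-39),("B",B,HA)):
    p,R=grip(X,15,y); print(n,s,[g.round(0).astype(int) for g in iks(p-R.apply([0,0,s]),R)[0]])
E
python3 scan4.py
```

```text
[ -8.2   7.4 -47.5  39.5 -21.1  22.9] [ 5.16782497e-05  6.61294454e-04 -2.26849158e-04]
t 13.18 pos [ 0.5279 -0.3191  0.1136] rpy [177.94 -22.48 -39.46] F [0.5 0.6 0.2] op 0.0875
turn [ 0.373 -1.246 -0.11 ] shift(after turn) [-0.0594 -0.0149  0.0041] shift(now) [-0.0595 -0.0142 -0.0043] |d| 0.061
A -39 [array([ -6,  14, -47,  28, -18,  32])]
A -20 [array([ -8,  15, -41,   9, -20,  69])]
A 0 [array([-12,  16, -33,  -7, -27, 108])]
A 12 [array([-15,  17, -29, -13, -32, 127])]
t 0.25 [array([ -6,  14, -35, -10, -28, 115])]
t 0.5 [array([  5,  11, -40,  -5, -24, 101])]
t 0.75 [array([ 15,  10, -45,   3, -20,  84])]
t 1 [array([ 25,   9, -50,  12, -17,  66])]
A 0.05 [array([ -4,   9, -43,  19, -27,  38])]
B 0.05 [array([ 25,   3, -46,   8, -26,  70])]
A 0.1 [array([ -2,   4, -40,  16, -35,  41])]
B 0.1 [array([ 26,  -2, -43,   6, -35,  71])]
A 0.15 [array([ -1,   0, -37,  14, -42,  43])]
B 0.15 [array([ 27,  -7, -40,   6, -43,  71])]
```

Request:
{"name": "servo_tool", "arguments": {
  "rows": [
    [[0,0,0],[0.19,-0.62,-0.05],0],
    [[0,0,0],[0.19,-0.62,-0.05],0],
    [[-0.02,-0.005,0.001],[0,0,0],0],
    [[-0.02,-0.005,0.001],[0,0,0],0],
    [[-0.02,-0.005,0.001],[0,0,0],0],
    [[0,0,0],[0,0,0],0],
    [[0,0,0],[0,0,0],0]
  ]
}}

```text
clock: 13.77
tool_pos: [0.4898, -0.2795, 0.0928]
orientation: [178.8, -16.9, -39.3]
force: [0.5, 0.5, 0.2]
opening: 0.0878
```

```bash
python3 - <<'E'
from h import *
print(telemetry.get_obs()['joint_pos'].round(1))
im,i=snap("wrist","w6")
R=Ro.from_euler('xyz',[180,-15,-38.9],degrees=True)
goal(np.array([.5037,-.2804,.045])+R.apply([0,0,.019]),[180,-15,-38.9])
E
```

```text
[ -3.4   6.6 -45.8  24.8 -26.6  32.8]
t 13.82 pos [ 0.4909 -0.2798  0.0934] rpy [178.87 -17.   -39.28] F [ 0.3  0.2 -0.8] op 0.0875
turn [ 0.206 -0.333 -0.065] shift(after turn) [-0.0025 -0.0076  0.0684] shift(now) [-0.0049 -0.009   0.0681] |d| 0.069
```

View pics/w6.png

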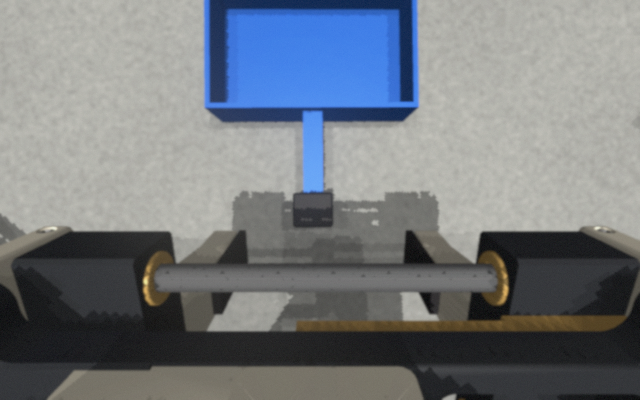

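Request:
{"name": "servo_tool", "arguments": {
  "rows": [
    [[-0.0025,-0.0076,0],[0.2,-0.33,-0.06],0],
    [[0,0,0.014],[0,0,0],0],
    [[0,0,0.014],[0,0,0],0],
    [[0,0,0.014],[0,0,0],0],
    [[0,0,0.014],[0,0,0],0],
    [[0,0,0.012],[0,0,0],0],
    [[0,0,0],[0,0,0],0],
    [[0,0,0],[0,0,0],0]
  ]
}}

```text
clock: 14.48
tool_pos: [0.5076, -0.2839, 0.0263]
orientation: [180.0, -14.9, -39.0]
force: [-1.1, 0.4, 0.4]
opening: 0.0873
```

```bash
python3 - <<'E'
from h import *
R=Ro.from_euler('xyz',[180,-15,-38.9],degrees=True)
goal(np.array([.5037,-.2804,.045])+R.apply([0,0,.019]),[180,-15,-38.9])
im,i=snap("wrist","w7")
E
```

```text
t 14.48 pos [ 0.5076 -0.2839  0.0263] rpy [179.97 -14.93 -39.04] F [-1.1  0.4  0.4] op 0.0873
turn [ 0.01   0.012 -0.022] shift(after turn) [-0.0002 -0.0003 -0.0004] shift(now) [-0.0002 -0.0003 -0.0004] |d| 0.001
```

View pics/w7.png

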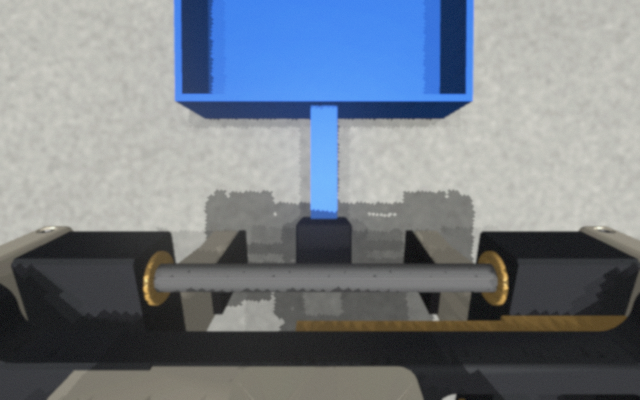

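Centred on the handle (col 323). Close.

Request:
{"name": "servo_tool", "arguments": {
  "rows": [
    [[0,0,0],[0,0,0],1],
    [[0,0,0],[0,0,0],1],
    [[0,0,0],[0,0,0],1],
    [[0,0,0],[0,0,0],1],
    [[0,0,0],[0,0,0],1],
    [[0,0,0],[0,0,0],1],
    [[0,0,0],[0,0,0],1],
    [[0,0,0],[0,0,0],1],
    [[0,0,0],[0,0,0],1],
    [[0,0,0],[0,0,0],1],
    [[0,0,0],[0,0,0],1],
    [[0,0,0],[0,0,0],1]
  ]
}}

```text
clock: 15.53
tool_pos: [0.5081, -0.2832, 0.0269]
orientation: [-179.9, -15.0, -39.0]
force: [0.8, -0.8, 0.7]
opening: 0.0296
```

Request:
{"name": "servo_tool", "arguments": {
  "rows": [
    [[0.0004,0,-0.0015],[0,0,0],1],
    [[0,0,0],[0.11,0,-0.41],1],
    [[0,0,0],[0.219,0,-0.818],1],
    [[0,0,0],[0.219,0,-0.818],1],
    [[0,0,0],[0.219,0,-0.818],1],
    [[0,0,0],[0.219,0,-0.818],1],
    [[0,0,0],[0.219,0,-0.818],1],
    [[0,0,0],[0.219,0,-0.818],1],
    [[0,0,0],[0.219,0,-0.818],1],
    [[0,0,0],[0.219,0,-0.818],1],
    [[0,0,0],[0.219,0,-0.818],1],
    [[0,0,0],[0.11,0,-0.41],1],
    [[0,0,0],[0,0,0],1],
    [[0,0,0],[0,0,0],1]
  ]
}}

```text
clock: 16.7
tool_pos: [0.508, -0.2834, 0.0283]
orientation: [-179.9, -15.0, 11.6]
force: [1.1, 0.2, -1.3]
opening: 0.0294
```

```bash
python3 - <<'E'
from h import *
print(telemetry.get_obs()['joint_pos'].round(1))
R=Ro.from_euler('xyz',[180,-15,HA],degrees=True)
for x,y in ((-.145,-.26),(-.135,0)): goal(hop([x,y,.046])+R.apply([0,0,.019]),[180,-15,HA])
im,i=snap("top","t8")
E
```

```text
[-15.3  16.8 -28.1 -12.8 -32.3 127. ]
t 16.7 pos [ 0.508  -0.2834  0.0283] rpy [-179.93  -15.02   11.64] F [ 1.1  0.2 -1.3] op 0.0294
turn [-0.005 -0.004 -0.025] shift(after turn) [ 0.0556 -0.0213  0.0155] shift(now) [ 0.0555 -0.0215  0.0156] |d| 0.062
t 16.7 pos [ 0.508  -0.2834  0.0283] rpy [-179.93  -15.02   11.64] F [ 1.1  0.2 -1.3] op 0.0294
turn [-0.005 -0.004 -0.025] shift(after turn) [ 0.0652 -0.2813  0.0181] shift(now) [ 0.0645 -0.2815  0.0183] |d| 0.289
```

View pics/t8.png

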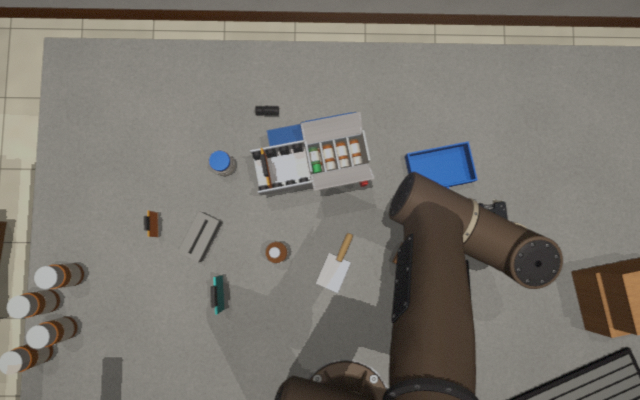

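Request:
{"name": "servo_tool", "arguments": {
  "rows": [
    [[0.002,-0.008,0.0005],[0,0,0],1],
    [[0.004,-0.0175,0.001],[0,0,0],1],
    [[0.004,-0.0175,0.001],[0,0,0],1],
    [[0.004,-0.0175,0.001],[0,0,0],1],
    [[0.004,-0.0175,0.001],[0,0,0],1],
    [[0.004,-0.0175,0.001],[0,0,0],1],
    [[0.004,-0.0175,0.001],[0,0,0],1],
    [[0.004,-0.0175,0.001],[0,0,0],1],
    [[0.004,-0.0175,0.001],[0,0,0],1],
    [[0.004,-0.0175,0.001],[0,0,0],1],
    [[0.004,-0.0175,0.001],[0,0,0],1],
    [[0.004,-0.0175,0.001],[0,0,0],1],
    [[0.004,-0.0175,0.001],[0,0,0],1],
    [[0.002,-0.01,0.0005],[0,0,0],1],
    [[0,0,0],[0,0,0],1],
    [[0,0,0],[0,0,0],1]
  ]
}}

```text
clock: 18.08
tool_pos: [0.5133, -0.0481, 0.0294]
orientation: [-179.9, -15.0, 11.9]
force: [-0.6, 0.5, -1.9]
opening: 0.0293
```

```bash
python3 - <<'E'
from h import *
print(telemetry.get_obs()['joint_pos'].round(1))
R=Ro.from_euler('xyz',[180,-15,HA],degrees=True)
for x,y in ((-.135,0),): goal(hop([x,y,.046])+R.apply([0,0,.019]),[180,-15,HA])
im,i=snap("wrist","w9")
im,i=snap("scene","s9"); crop(im,220,130,400,270,"s9c",4)
E
```

```text
[ 17.6   9.2 -46.3   4.3 -19.6  80.4]
t 18.08 pos [ 0.5133 -0.0481  0.0294] rpy [-179.95  -15.02   11.88] F [-0.6  0.5 -1.9] op 0.0293
turn [-0.012 -0.003  0.014] shift(after turn) [ 0.0135 -0.0521  0.0055] shift(now) [ 0.0135 -0.0521  0.0055] |d| 0.054
```

View pics/w9.png

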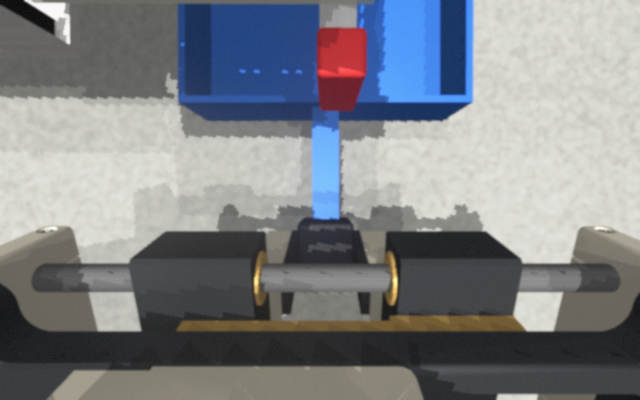

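View pics/s9c.png

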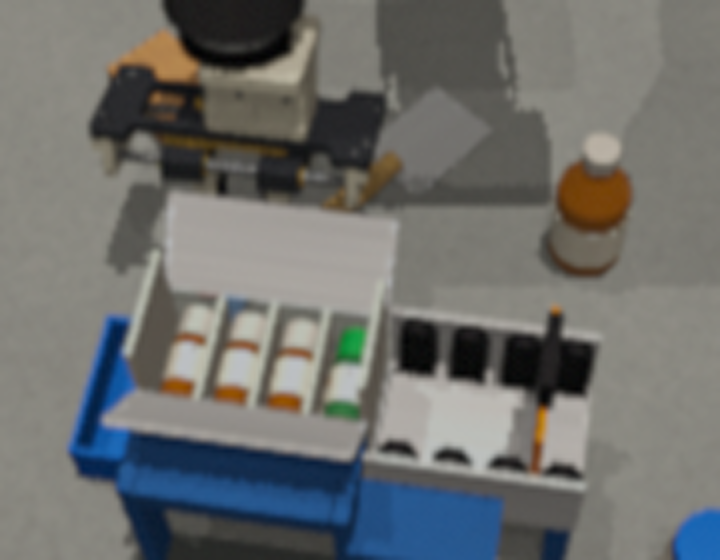

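Request:
{"name": "servo_tool", "arguments": {
  "rows": [
    [[0.003,-0.012,0.0012],[0,0,0],1],
    [[0.004,-0.014,0.0014],[0,0,0],1],
    [[0.004,-0.014,0.0014],[0,0,0],1],
    [[0.0025,-0.012,0.001],[0,0,0],1],
    [[0,0,0],[0,0,0],1],
    [[0,0,0],[0,0,0],1]
  ]
}}

```text
clock: 18.68
tool_pos: [0.5174, 0.0046, 0.0282]
orientation: [-180.0, -15.0, 11.8]
force: [-0.3, 0.4, -0.6]
opening: 0.0291
```

```bash
python3 - <<'E'
from h import *
print(telemetry.get_obs()['joint_pos'].round(1))
R=Ro.from_euler('xyz',[180,-15,HA],degrees=True)
for x,y in ((-.135,0),): goal(hop([x,y,.046])+R.apply([0,0,.019]),[180,-15,HA])
im,i=snap("wrist","w10"); np.save("w10.npy",[i],allow_pickle=True)
print(proj(i,[hop([-.054,.085,.045]),hop([-.054,-.085,.045]),hop([-.076,-.062,.128]),hop([-.082,-.072,.195]),hop([-.082,.072,.195])]).round(1))
E
```

```text
[ 24.6   9.1 -49.2  11.  -17.3  67.1]
t 18.68 pos [0.5174 0.0046 0.0282] rpy [-179.96  -15.04   11.8 ] F [-0.3  0.4 -0.6] op 0.0291
turn [-0.007 -0.006  0.001] shift(after turn) [-0.0005 -0.0013  0.0005] shift(now) [-0.0005 -0.0013  0.0005] |d| 0.001
[[ 176.   100.2]
 [ 471.2   99.9]
 [ 522.7   93.6]
 [1091.   -65.9]
 [-460.7  -63.5]]
```

View pics/w10.png

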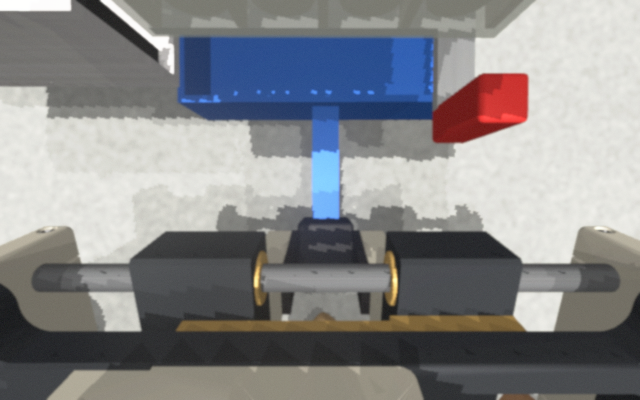

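```bash
python3 - <<'E'
from h import *
i=np.load("w10.npy",allow_pickle=True)[0]
for p in ((503,98),(479,74),(527,74),(527,122),(479,122)): print(tohop(onz(i,*p,.128)).round(4))
print(tohop(onz(i,178,101,.045)).round(4))
E
```

```text
[-0.0773 -0.0559  0.128 ]
[-0.07   -0.0485  0.128 ]
[-0.07   -0.0633  0.128 ]
[-0.0847 -0.0634  0.128 ]
[-0.0847 -0.0486  0.128 ]
[-0.0545  0.0839  0.045 ]
```

Request:
{"name": "servo_tool", "arguments": {
  "rows": [
    [[-0.0003,-0.001,0.0015],[0,0,0],1],
    [[0,0,0],[0,0,0],1],
    [[0,0,0],[0,0,0],0.3],
    [[0,0,0],[0,0,0],0.3],
    [[0,0,0],[0,0,0],0.3],
    [[0,0,0],[0,0,0],0.3],
    [[0,0,0],[0,0,0],0.3],
    [[0,0,0],[0,0,0],0.3]
  ]
}}

```text
clock: 19.4
tool_pos: [0.5173, 0.0058, 0.0268]
orientation: [-180.0, -15.0, 11.8]
force: [-0.3, -0.3, -0.3]
opening: 0.0596
```

```bash
cat > scan5.py <<'E'
from ik2 import *
from h import hop,HA
def show(n,p,l,yr,fl): 
    R=E('xyz',[180,-l,HA+yr])
    if fl: R=R*E('z',180)
    print(n,l,yr,fl,[g.round(0).astype(int) for g in iks(np.array(p),R)[0]])
for z,x in ((.15,-.16),(.28,-.16),(.28,-.12)):
  for l,yr in ((15,0),(0,0),(0,40),(15,40),(30,40),(50,40),(50,20),(50,0)): show((x,z),hop([x,-.03,z]),l,yr,1)
for d in (.12,.1,.06,.03,0):
    p,R=grip(hop([-.076,-.056,.108]),50,HA,1); print(d,[g.round(0).astype(int) for g in iks(p-R.apply([0,0,d]),R)[0]])
for y in (-.07,-.02,.02,.05):
    p,R=grip(hop([-.076,y,.108]),50,HA,1); print(y,[g.round(1) for g in iks(p,R)[0]])
E
python3 scan5.py
```

```text
(-0.16, 0.15) 15 0 1 [array([  21,   -4,  -39,    4,  -40, -102])]
(-0.16, 0.15) 0 0 1 [array([ 19,   6, -26,   0, -58, -98])]
(-0.16, 0.15) 0 40 1 [array([ 19,   6, -26,   0, -58, -58])]
(-0.16, 0.15) 15 40 1 [array([ 10,   2, -27, -13, -50, -41])]
(-0.16, 0.15) 30 40 1 [array([ -4,   1, -26, -33, -50, -16])]
(-0.16, 0.15) 50 40 1 [array([-27,   8, -24, -58, -62,  20])]
(-0.16, 0.15) 50 20 1 [array([-23,  -1, -33, -64, -44,   8])]
(-0.16, 0.15) 50 0 1 []
(-0.16, 0.28) 15 0 1 [array([  22,  -10,  -26,    3,  -59, -101])]
(-0.16, 0.28) 0 0 1 [array([ 19,   1, -14,   0, -75, -98])]
(-0.16, 0.28) 0 40 1 [array([ 19,   1, -14,   0, -75, -58])]
(-0.16, 0.28) 15 40 1 [array([ 11,  -4, -16, -11, -67, -46])]
(-0.16, 0.28) 30 40 1 [array([ -2,  -6, -16, -27, -64, -27])]
(-0.16, 0.28) 50 40 1 [array([-25,  -2, -16, -52, -71,   3])]
(-0.16, 0.28) 50 20 1 [array([-14, -14, -27, -47, -48, -21])]
(-0.16, 0.28) 50 0 1 []
(-0.12, 0.28) 15 0 1 [array([  21,   -5,  -23,    3,  -58, -100])]
(-0.12, 0.28) 0 0 1 [array([ 19,   5, -10,   0, -76, -97])]
(-0.12, 0.28) 0 40 1 [array([ 19,   5, -10,   0, -76, -57])]
(-0.12, 0.28) 15 40 1 [array([ 11,   0, -13, -11, -67, -46])]
(-0.12, 0.28) 30 40 1 [array([ -1,  -3, -13, -27, -63, -28])]
(-0.12, 0.28) 50 40 1 [array([-22,   0, -14, -52, -68,   1])]
(-0.12, 0.28) 50 20 1 [array([-10, -11, -25, -47, -45, -23])]
(-0.12, 0.28) 50 0 1 []
0.12 []
0.1 []
0.06 [array([ -5,  -2, -37, -64, -15, -15])]
0.03 [array([-10,   2, -35, -74, -17,  -3])]
0 [array([-13,   7, -33, -81, -19,   7])]
-0.07 [array([-14.6,   7.4, -32.2, -80.4, -20.2,   7.4])]
-0.02 [array([ -7.7,   5.5, -34.4, -83.3, -14.9,   5.9])]
0.02 [array([ -1.6,   4.4, -35.6, -85.7, -10.3,   4.4])]
0.05 [array([  3.2,   3.8, -36.3, -87.6,  -6.6,   3.2])]
```

Request:
{"name": "servo_tool", "arguments": {
  "rows": [
    [[0,0,-0.015],[0,0,0],0.2],
    [[0,0,-0.02],[0,0,0],0.2],
    [[0,0,-0.03],[0,0,0],0.2],
    [[0,0,-0.03],[0,0,0],0.2],
    [[0,0,-0.03],[0,0,0],0.2],
    [[0,0,0],[0,0,0],0.2],
    [[0,0,0],[0,0,0],0.2]
  ]
}}

```text
clock: 19.98
tool_pos: [0.4865, -0.0004, 0.1496]
orientation: [-179.9, -15.3, 11.8]
force: [0.3, 0.3, -1.2]
opening: 0.07
```

```bash
python3 - <<'E'
from h import *
o=telemetry.get_obs();print(o['joint_pos'].round(1), tohop(o['tool_pos']))
im,i=snap("wrist","w11"); np.save("w11.npy",[i],allow_pickle=True)
im,i=snap("top","t11"); crop(im,240,100,420,240,"t11c",4)
E
```

```text
[ 26.4  -5.  -41.5   5.9 -38.8  71.2] [-1.60994404e-01  1.34172180e-04  1.49563672e-01]
```

View pics/w11.png

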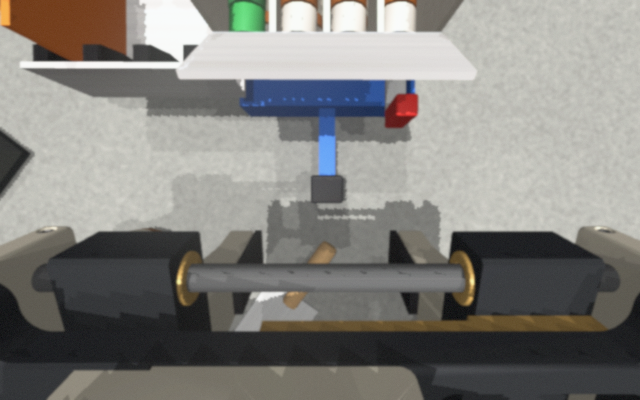

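```bash
cat > scan6.py <<'E'
from ik2 import *
from h import hop,HA
for l in (55,60):
  for yr in (0,10,20):
    for y,d in ((-.056,.14),(-.056,.1),(-.056,.05),(-.056,0),(.05,0)):
      p,R=grip(hop([-.076,y,.108]),l,HA+yr,1); print(l,yr,y,d,[g.round(0).astype(int) for g in iks(p-R.apply([0,0,d]),R)[0]])
E
python3 scan6.py
```

```text
55 0 -0.056 0.14 [array([-17, -13, -41, -68, -25,  -7])]
55 0 -0.056 0.1 [array([-21,  -6, -39, -78, -27,   6])]
55 0 -0.056 0.05 [array([-24,   2, -37, -88, -28,  20])]
55 0 -0.056 0 [array([-25,  10, -36, -98, -30,  32])]
55 0 0.05 0 [array([ -17,    7,  -43, -114,  -26,   44])]
55 10 -0.056 0.14 [array([-32,  -5, -35, -69, -45,  10])]
55 10 -0.056 0.1 [array([-30,   0, -35, -74, -42,  15])]
55 10 -0.056 0.05 [array([-28,   6, -33, -80, -39,  22])]
55 10 -0.056 0 [array([-26,  12, -32, -87, -37,  29])]
55 10 0.05 0 [array([-16,   8, -38, -98, -30,  33])]
55 20 -0.056 0.14 [array([-37,   3, -29, -66, -57,  18])]
55 20 -0.056 0.1 [array([-34,   6, -29, -70, -53,  20])]
55 20 -0.056 0.05 [array([-30,  10, -28, -74, -49,  24])]
55 20 -0.056 0 [array([-27,  15, -27, -79, -46,  28])]
55 20 0.05 0 [array([-17,  11, -34, -87, -38,  30])]
60 0 -0.056 0.14 [array([-37,  -7, -43, -84, -41,  21])]
60 0 -0.056 0.1 [array([-36,  -1, -42, -91, -40,  30])]
60 0 -0.056 0.05 [array([ -35,    7,  -41, -100,  -40,   40])]
60 0 -0.056 0 [array([ -34,   14,  -40, -107,  -41,   50])]
60 0 0.05 0 [array([ -27,   13,  -50, -124,  -41,   64])]
60 10 -0.056 0.14 [array([-43,   0, -37, -78, -53,  26])]
60 10 -0.056 0.1 [array([-39,   5, -37, -82, -50,  31])]
60 10 -0.056 0.05 [array([-36,  10, -36, -89, -47,  37])]
60 10 -0.056 0 [array([-33,  16, -34, -95, -45,  42])]
60 10 0.05 0 [array([ -25,   13,  -42, -107,  -42,   51])]
60 20 -0.056 0.14 [array([-44,   7, -30, -72, -62,  29])]
60 20 -0.056 0.1 [array([-41,  10, -30, -76, -58,  31])]
60 20 -0.056 0.05 [array([-36,  14, -30, -80, -55,  35])]
60 20 -0.056 0 [array([-33,  18, -29, -85, -52,  39])]
60 20 0.05 0 [array([-24,  15, -36, -95, -46,  44])]
```

Request:
{"name": "servo_tool", "arguments": {
  "rows": [
    [[0,0,-0.02],[0,-0.83,0],0],
    [[0,0,-0.02],[0,-0.83,0],0],
    [[0,0,-0.02],[0,-0.84,0],0],
    [[0,0,-0.025],[0,0,0.9],0],
    [[0,0,-0.025],[0,0,0.9],0],
    [[0,0,-0.02],[0,0,0.9],0],
    [[0,0,0],[0,0,0.9],0],
    [[0,0,0],[0,0,0.9],0],
    [[0,0,0],[0,0,0.9],0],
    [[0,0,0],[0,0,0.9],0],
    [[0,0,0],[0,0,0.9],0],
    [[0,0,0],[0,0,0.9],0],
    [[0,0,0],[0,0,0.9],0],
    [[0,0,0],[0,0,0.9],0],
    [[0,0,0],[0,0,0.9],0],
    [[0,0,0],[0,0,0.9],0],
    [[0,0,0],[0,0,0.9],0],
    [[0,0,0],[0,0,0.9],0],
    [[0,0,0],[0,0,0.9],0],
    [[0,0,0],[0,0,0.9],0]
  ]
}}

```text
clock: 21.75
tool_pos: [0.475, -0.0033, 0.2743]
orientation: [179.8, -0.0, -80.3]
force: [-0.6, -0.4, 0.6]
opening: 0.0881
```

```bash
python3 - <<'E'
from h import *
o=telemetry.get_obs();print(o['joint_pos'].round(1), tohop(o['tool_pos']))
goal(hop([-.15,-.03,.28]),[180,0,HA+40-180])
E
```

```text
[ 23.4  -1.1 -16.4  -0.  -74.8 -13.7] [-0.17282247 -0.00039533  0.27434808]
t 21.75 pos [ 0.475  -0.0033  0.2743] rpy [179.83  -0.   -80.29] F [-0.6 -0.4  0.6] op 0.0881
turn [ 0.026 -0.012  7.987] shift(after turn) [ 0.0015 -0.0373 -0.0057] shift(now) [ 0.0288 -0.0239 -0.0057] |d| 0.038
```

View pics/t11c.png

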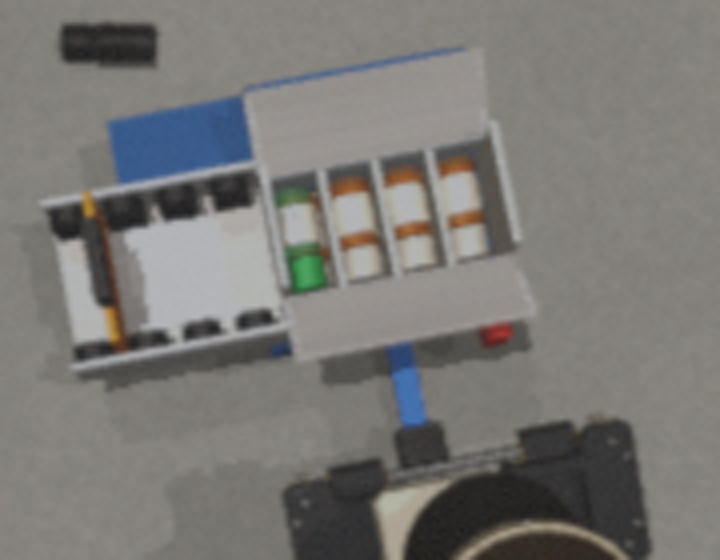

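Request:
{"name": "servo_tool", "arguments": {
  "rows": [
    [[0,0,0],[0,0,0.89],0],
    [[0,0,0],[0,0,0.89],0],
    [[0,0,0],[0,0,0.89],0],
    [[0,0,0],[0,0,0.89],0],
    [[0,0,0],[0,0,0.89],0],
    [[0,0,0],[0,0,0.89],0],
    [[0,0,0],[0,0,0.89],0],
    [[0,0,0],[0,0,0.89],0],
    [[0,0,0],[0,0,0.89],0],
    [[0,-0.012,0],[0,-0.83,0],0],
    [[0,-0.012,0],[0,-0.83,0],0],
    [[0,-0.012,0],[0,-0.83,0],0],
    [[0,0,0],[0,-0.83,0],0],
    [[0,0,0],[0,-0.83,0],0],
    [[0,0,0],[0,-0.83,0],0],
    [[0,0,0],[0,-0.83,0],0],
    [[0,0,0],[0,-0.83,0],0],
    [[0,0,0],[0,-0.83,0],0],
    [[0,0,0],[0,-0.83,0],0]
  ]
}}

```text
clock: 23.33
tool_pos: [0.5041, -0.0257, 0.2759]
orientation: [-180.0, 50.1, -128.1]
force: [-1.2, -0.9, -1.4]
opening: 0.0881
```

```bash
python3 - <<'E'
from h import *
from kin import grip
o=telemetry.get_obs();print(o['joint_pos'].round(1), tohop(o['tool_pos']))
p,R=grip(hop([-.076,-.056,.108]),55,HA,1)
goal(p-R.apply([0,0,.12]),R.as_euler('xyz',degrees=True))
p,R=grip(hop([-.076,-.056,.108]),55,HA+20,1)
goal(p-R.apply([0,0,.12]),R.as_euler('xyz',degrees=True))
E
```

```text
[-24.2  -1.3 -16.1 -52.4 -69.9   2.9] [-0.14890843 -0.02830835  0.2759137 ]
t 23.33 pos [ 0.5041 -0.0257  0.2759] rpy [-179.97   50.1  -128.12] F [-1.2 -0.9 -1.4] op 0.0881
turn [ 5.3   -0.782  4.064] shift(after turn) [ 0.0957 -0.0277  0.055 ] shift(now) [ 0.1006 -0.0148  0.0511] |d| 0.114
t 23.33 pos [ 0.5041 -0.0257  0.2759] rpy [-179.97   50.1  -128.12] F [-1.2 -0.9 -1.4] op 0.0881
turn [ 2.653 -0.807  2.036] shift(after turn) [ 0.1037 -0.051   0.0437] shift(now) [ 0.1099 -0.0397  0.0401] |d| 0.124
```

Request:
{"name": "servo_tool", "arguments": {
  "rows": [
    [[0,0,0],[0.663,-0.2,0.51],0],
    [[0,0,0],[0.663,-0.2,0.51],0],
    [[0,0,0],[0.663,-0.2,0.51],0],
    [[0,0,0],[0.663,-0.2,0.51],0],
    [[0.0173,-0.0085,0.0073],[0,0,0],0],
    [[0.0173,-0.0085,0.0073],[0,0,0],0],
    [[0.0173,-0.0085,0.0073],[0,0,0],0],
    [[0.0173,-0.0085,0.0073],[0,0,0],0],
    [[0.0173,-0.0085,0.0073],[0,0,0],0],
    [[0.0173,-0.0085,0.0073],[0,0,0],0],
    [[0,0,0],[0,0,0],0],
    [[0,0,0],[0,0,0],0]
  ]
}}

```text
clock: 24.33
tool_pos: [0.5092, -0.0818, 0.1637]
orientation: [179.5, 54.6, -148.7]
force: [-0.1, -0.2, -0.2]
opening: 0.0879
```

```bash
python3 - <<'E'
from h import *
from kin import grip
o=telemetry.get_obs();print(o['joint_pos'].round(1), tohop(o['tool_pos']))
p,R=grip(hop([-.076,-.056,.108]),55,HA,1)
goal(p-R.apply([0,0,.10]),R.as_euler('xyz',degrees=True))
E
```

```text
[-35.5   4.2 -28.9 -67.3 -54.7  18.1] [-0.15540573 -0.08425715  0.16370187]
t 24.33 pos [ 0.5092 -0.0818  0.1637] rpy [ 179.49   54.56 -148.67] F [-0.1 -0.2 -0.2] op 0.0879
turn [ 2.745 -0.082  1.878] shift(after turn) [0.0001 0.0283 0.016 ] shift(now) [-0.0051  0.0221  0.0233] |d| 0.032
```

Request:
{"name": "servo_tool", "arguments": {
  "rows": [
    [[0,0,0],[0.55,-0.016,0.376],0],
    [[0,0,0],[0.55,-0.016,0.376],0],
    [[0,0,0],[0.55,-0.016,0.376],0],
    [[0,0,0],[0.55,-0.016,0.376],0],
    [[0,0,0],[0.55,-0.016,0.376],0],
    [[0,0.01,0.005],[0,0,0],0],
    [[0,0.01,0.005],[0,0,0],0],
    [[0,0.008,0.005],[0,0,0],0],
    [[0,0,0],[0,0,0],0],
    [[0,0,0],[0,0,0],0]
  ]
}}

```text
clock: 25.17
tool_pos: [0.5164, -0.051, 0.1581]
orientation: [-179.5, 55.3, -167.6]
force: [-0.1, -0.1, 0.7]
opening: 0.0877
```

```bash
python3 - <<'E'
from h import *
from kin import grip
o=telemetry.get_obs();print(o['joint_pos'].round(1), tohop(o['tool_pos']))
p,R=grip(hop([-.076,-.056,.108]),55,HA,1)
goal(p,R.as_euler('xyz',degrees=True))
im,i=snap("wrist","w12"); np.save("w12.npy",[i],allow_pickle=True)
print(proj(i,[hop([-.084,-.056,.128]),hop([-.084,-.056,.083])]))
E
```

```text
[-20.8  -6.3 -39.2 -77.2 -27.    6. ] [-0.1420185  -0.05551537  0.15813575]
t 25.17 pos [ 0.5164 -0.051   0.1581] rpy [-179.49   55.29 -167.61] F [-0.1 -0.1  0.7] op 0.0877
turn [-0.003  0.048  0.057] shift(after turn) [ 0.0032 -0.0005  0.1018] shift(now) [ 0.0037 -0.0004  0.1018] |d| 0.102
[[324.62254917 209.24459532]
 [324.90787057 160.77677024]]
```

View pics/w12.png

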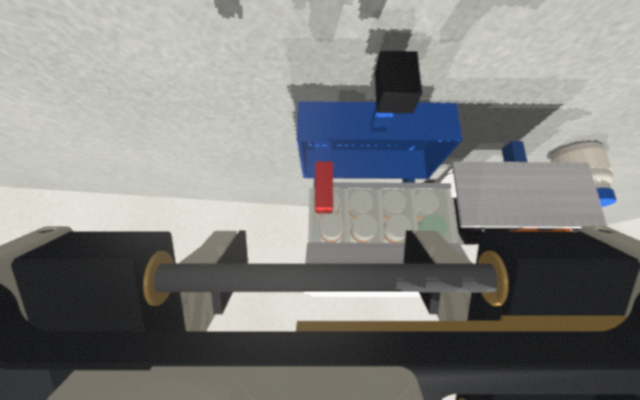

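Request:
{"name": "servo_tool", "arguments": {
  "rows": [
    [[0.001,0,0.015],[0,0,0.05],0],
    [[0.001,0,0.015],[0,0.05,0],0],
    [[0.001,0,0.015],[0,0,0],0],
    [[0,0,0.015],[0,0,0],0],
    [[0,0,0.015],[0,0,0],0],
    [[0,0,0.015],[0,0,0],0],
    [[0,0,0.011],[0,0,0],0],
    [[0,0,0],[0,0,0],0],
    [[0,0,0],[0,0,0],0]
  ]
}}

```text
clock: 25.97
tool_pos: [0.5954, -0.0361, 0.0965]
orientation: [180.0, 54.9, -168.4]
force: [-0.5, -0.5, 0.3]
opening: 0.0873
```

```bash
python3 - <<'E'
from h import *
from kin import grip
o=telemetry.get_obs();print(o['joint_pos'].round(1), tohop(o['tool_pos']))
p,R=grip(hop([-.076,-.056,.108]),55,HA,1)
goal(p,R.as_euler('xyz',degrees=True))
im,i=snap("wrist","w13")
print(proj(i,[hop([-.084,-.056,.128]),hop([-.084,-.056,.083])]))
E
```

```text
[-25.3   9.6 -35.8 -97.  -29.7  31.4] [-0.06162906 -0.05713933  0.09647651]
t 25.97 pos [ 0.5954 -0.0361  0.0965] rpy [ 179.95   54.87 -168.39] F [-0.5 -0.5  0.3] op 0.0873
turn [-0.016 -0.022 -0.017] shift(after turn) [-0.0012  0.0011  0.0006] shift(now) [-0.0012  0.0011  0.0006] |d| 0.002
[[327.00638499 278.08368037]
 [326.81461809 198.52677639]]
```

View pics/w13.png

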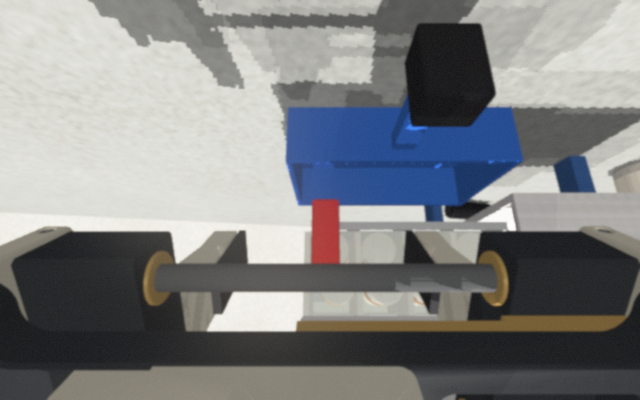

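Request:
{"name": "servo_tool", "arguments": {
  "rows": [
    [[0,0.001,0],[0,0,0],1],
    [[0,0,0],[0,0,0],1],
    [[0,0,0],[0,0,0],1],
    [[0,0,0],[0,0,0],1],
    [[0,0,0],[0,0,0],1],
    [[0,0,0],[0,0,0],1],
    [[0,0,0],[0,0,0],1],
    [[0,0,0],[0,0,0],1],
    [[0,0,0],[0,0,0],1],
    [[0,0,0],[0,0,0],1],
    [[0,0,0],[0,0,0],1],
    [[0,0,0],[0,0,0],1],
    [[0,0,0],[0,0,0],1],
    [[0,0,0],[0,0,0],1],
    [[0,0,0],[0,0,0],1]
  ]
}}

```text
clock: 27.27
tool_pos: [0.5956, -0.0346, 0.0973]
orientation: [-179.9, 54.9, -168.2]
force: [0.5, -2.4, -1.5]
opening: 0.0153
```

Request:
{"name": "servo_tool", "arguments": {
  "rows": [
    [[0,0.004,0],[0,0,0],1],
    [[0,0.008,0],[0,0,0],1],
    [[0,0.008,0],[0,0,0],1],
    [[0,0.008,0],[0,0,0],1],
    [[0,0.008,0],[0,0,0],1],
    [[0,0.008,0],[0,0,0],1],
    [[0,0.008,0],[0,0,0],1],
    [[0,0.008,0],[0,0,0],1],
    [[0,0.008,0],[0,0,0],1],
    [[0,0.008,0],[0,0,0],1],
    [[0,0.008,0],[0,0,0],1],
    [[0,0.004,0],[0,0,0],1],
    [[0,0,0],[0,0,0],1],
    [[0,0,0],[0,0,0],1]
  ]
}}

```text
clock: 28.43
tool_pos: [0.5776, 0.0529, 0.0974]
orientation: [180.0, 55.0, -168.3]
force: [4.6, 2.0, -4.4]
opening: 0.0151
```

```bash
python3 - <<'E'
from h import *
from kin import grip
o=telemetry.get_obs();print(o['joint_pos'].round(1), tohop(o['tool_pos']))
p,R=grip(hop([-.076,.044,.108]),55,HA,1)
goal(p,R.as_euler('xyz',degrees=True))
E
```

```text
[ -18.4    7.2  -41.5 -110.4  -26.1   40.9] [-0.06094212  0.03366734  0.09739911]
t 28.43 pos [0.5776 0.0529 0.0974] rpy [ 179.96   54.98 -168.26] F [ 4.6  2.  -4.4] op 0.0151
turn [ 0.    -0.003 -0.005] shift(after turn) [-0.      0.0103  0.0006] shift(now) [-0.      0.0103  0.0006] |d| 0.01
```

Gate about 0.095 open. Continue gently to the stop.

Request:
{"name": "servo_tool", "arguments": {
  "rows": [
    [[0,0.003,0],[0,0,0],1],
    [[0,0.003,0],[0,0,0],1],
    [[0,0.002,0],[0,0,0],1],
    [[0,0,0],[0,0,0],1]
  ]
}}

```text
clock: 28.77
tool_pos: [0.5761, 0.06, 0.0974]
orientation: [-180.0, 55.0, -168.3]
force: [4.9, -0.4, -3.9]
opening: 0.0152
```

```bash
python3 - <<'E'
from h import *
o=telemetry.get_obs();print(tohop(o['tool_pos']),o['force'])
im,i=snap("top","t14"); crop(im,240,100,400,220,"t14c",5)
im,i=snap("scene","s14"); crop(im,220,130,400,270,"s14c",4)
E
```

```text
[-0.06095142  0.04094502  0.09736969] [ 4.8604314  -0.4301406  -3.87235247]
```

View pics/t14c.png

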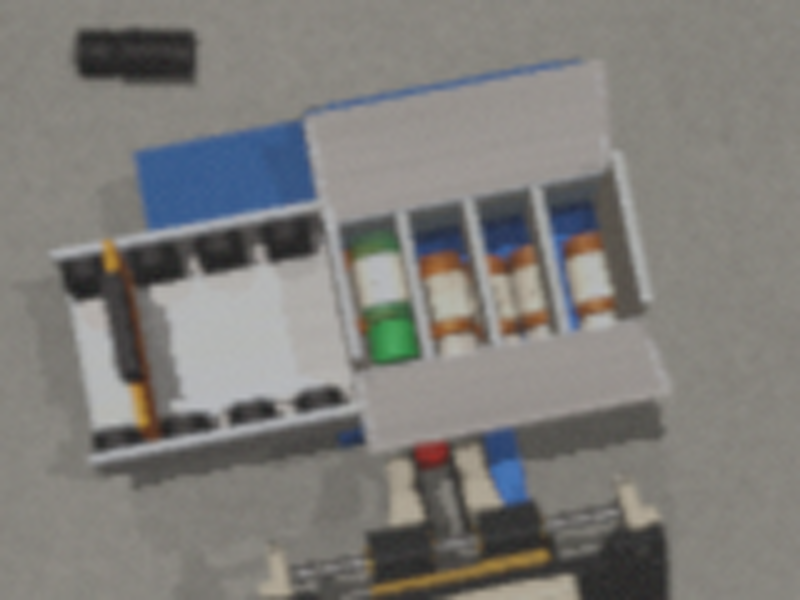

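View pics/s14c.png

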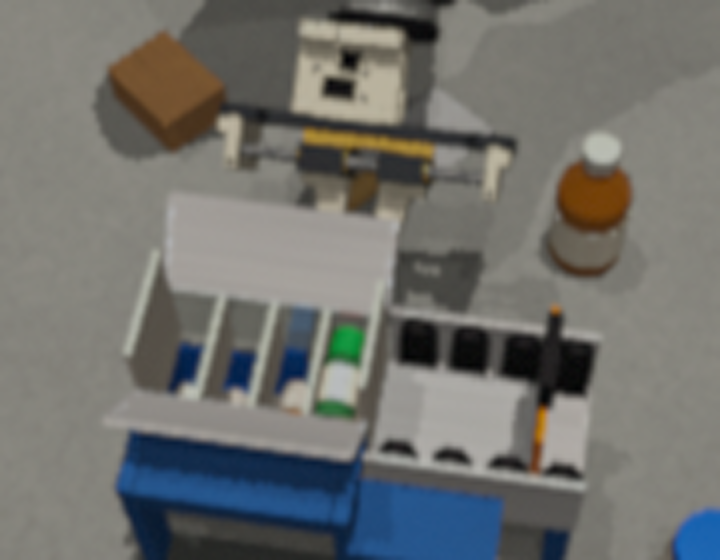

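Request:
{"name": "servo_tool", "arguments": {
  "rows": [
    [[0,0.001,0],[0,0,0],1],
    [[0,0.001,0],[0,0,0],1],
    [[0,0.001,0],[0,0,0],1],
    [[0,0,0],[0,0,0],1]
  ]
}}

```text
clock: 29.2
tool_pos: [0.5756, 0.0624, 0.0974]
orientation: [-179.9, 55.0, -168.3]
force: [5.0, -1.8, -4.0]
opening: 0.0153
```

Request:
{"name": "servo_tool", "arguments": {
  "rows": [
    [[0,0.001,0],[0,0,0],1],
    [[0,0.001,0],[0,0,0],1],
    [[0,0,0],[0,0,0],1],
    [[0,0,0],[0,0,0],1]
  ]
}}

```text
clock: 29.53
tool_pos: [0.5755, 0.0629, 0.0973]
orientation: [-179.8, 54.9, -168.2]
force: [3.5, -8.9, -2.5]
opening: 0.015
```

```bash
python3 - <<'E'
from h import *
o=telemetry.get_obs();print(tohop(o['tool_pos']),o['force'])
E
```

```text
[-0.06092437  0.0438985   0.09733148] [ 3.4888613  -8.92582999 -2.49017974]
```

Request:
{"name": "servo_tool", "arguments": {
  "rows": [
    [[0,-0.004,0],[0,0,0],1],
    [[0,-0.008,0],[0,0,0],1],
    [[0,-0.008,0],[0,0,0],1],
    [[0,-0.008,0],[0,0,0],1],
    [[0,-0.008,0],[0,0,0],1],
    [[0,-0.008,0],[0,0,0],1],
    [[0,-0.008,0],[0,0,0],1],
    [[0,-0.008,0],[0,0,0],1],
    [[0,-0.008,0],[0,0,0],1],
    [[0,-0.008,0],[0,0,0],1],
    [[0,-0.008,0],[0,0,0],1],
    [[0,-0.008,0],[0,0,0],1],
    [[0,-0.008,0],[0,0,0],1],
    [[0,-0.004,0],[0,0,0],1],
    [[0,0,0],[0,0,0],1]
  ]
}}

```text
clock: 30.78
tool_pos: [0.596, -0.0366, 0.0973]
orientation: [180.0, 55.0, -168.3]
force: [3.0, 2.5, -1.3]
opening: 0.0151
```

```bash
python3 - <<'E'
from h import *
o=telemetry.get_obs();print(tohop(o['tool_pos']),o['force'])
E
```

```text
[-0.06120076 -0.05775712  0.09734522] [ 3.03575531  2.51326289 -1.25231285]
```

Request:
{"name": "servo_tool", "arguments": {
  "rows": [
    [[0,-0.0015,0],[0,0,0],1],
    [[0,-0.0015,0],[0,0,0],1],
    [[0,-0.001,0],[0,0,0],1],
    [[0,0,0],[0,0,0],1]
  ]
}}

```text
clock: 31.12
tool_pos: [0.5967, -0.0402, 0.0973]
orientation: [180.0, 55.0, -168.3]
force: [2.7, 3.4, -2.3]
opening: 0.0147
```

Request:
{"name": "servo_tool", "arguments": {
  "rows": [
    [[0,-0.001,0],[0,0,0],1],
    [[0,-0.001,0],[0,0,0],1],
    [[0,0,0],[0,0,0],1]
  ]
}}

```text
clock: 31.37
tool_pos: [0.5968, -0.041, 0.0973]
orientation: [179.8, 55.0, -168.3]
force: [2.7, 6.9, -3.1]
opening: 0.0149
```

Request:
{"name": "servo_tool", "arguments": {
  "rows": [
    [[0,0,0],[0,0,0],0.4],
    [[0,0,0],[0,0,0],0.4],
    [[0,0,0],[0,0,0],0.4],
    [[0,0,0],[0,0,0],0.4],
    [[0,0,0],[0,0,0],0.4],
    [[0,0,0],[0,0,0],0.4],
    [[0,0,-0.01],[0,0,0],0.4],
    [[0,0,-0.015],[0,0,0],0.4],
    [[0,0,-0.015],[0,0,0],0.4],
    [[0,0,-0.015],[0,0,0],0.4],
    [[0,0,-0.015],[0,0,0],0.4],
    [[0,0,-0.015],[0,0,0],0.4],
    [[0,0,-0.015],[0,0,0],0.4],
    [[0,0,0],[0,0,0],0.4],
    [[0,0,0],[0,0,0],0.4]
  ]
}}

```text
clock: 32.62
tool_pos: [0.5173, -0.0595, 0.1558]
orientation: [-179.8, 55.1, -168.1]
force: [0.6, 0.6, -0.1]
opening: 0.0527
```

```bash
python3 - <<'E'
from h import *
o=telemetry.get_obs();print(tohop(o['tool_pos']),o['force'],o['joint_pos'].round(1))
im,i=snap("wrist","w15"); print(proj(i,[hop([-.084,-.062,.128]),hop([-.084,-.062,.083])]))
im,i=snap("scene","s15"); crop(im,220,130,400,270,"s15c",4)
im,i=snap("top","t15"); crop(im,240,80,400,200,"t15c",5)
E
```

```text
[-0.14287105 -0.06401775  0.15584119] [ 0.5508726   0.61640973 -0.08101298] [-22.4  -5.5 -38.8 -77.1 -28.1   6.8]
[[327.67423024 212.46452264]
 [327.64650977 163.93021521]]
```

View pics/w15.png

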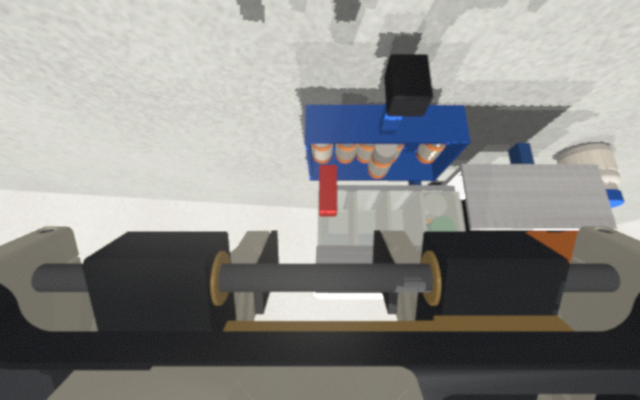

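View pics/s15c.png

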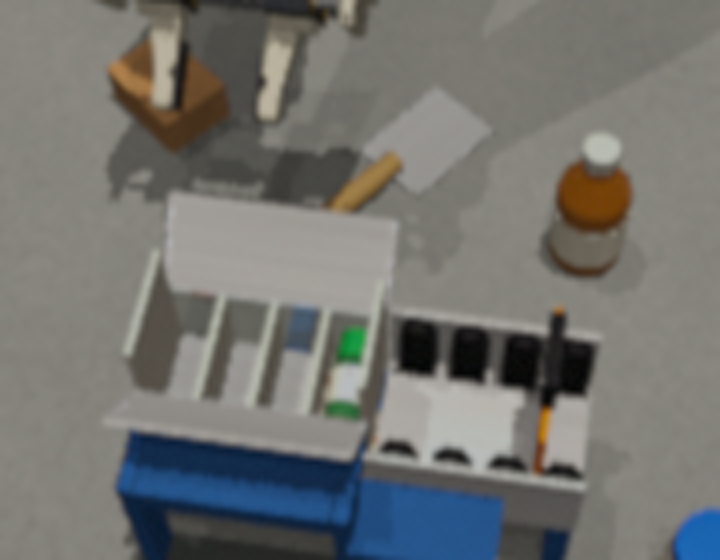

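View pics/t15.png

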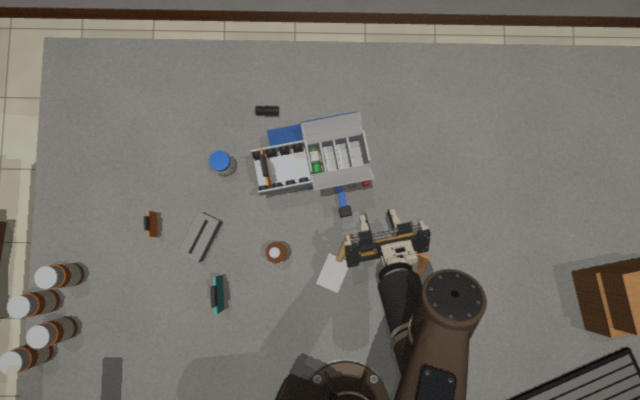

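```bash
python3 - <<'E'
from h import *
i=optics.camera_info("top"); im=cv2.imread("pics/t15.png")
m=(im[195:225,330:360].max(2)<60).astype(np.uint8); ys,xs=np.nonzero(m); print(len(xs),xs.mean()+330,ys.mean()+195)
print(tohop(onz(i,xs.mean()+330,ys.mean()+195,.055)))
im=cv2.imread("pics/w15.png"); crop(im,280,40,500,250,"w15c",3)
i=optics.camera_info("wrist")
print(proj(i,[hop([-.054,-.085,.045]),hop([-.054,.085,.045]),hop([-.148,0,.06])]))
E
```

```text
14 344.14285714285717 214.14285714285714
[-0.14395434  0.00535202  0.055     ]
[[305.09459057 143.78109287]
 [471.24977177 143.55408224]
 [414.19245663  99.28919446]]
```

View pics/w15c.png

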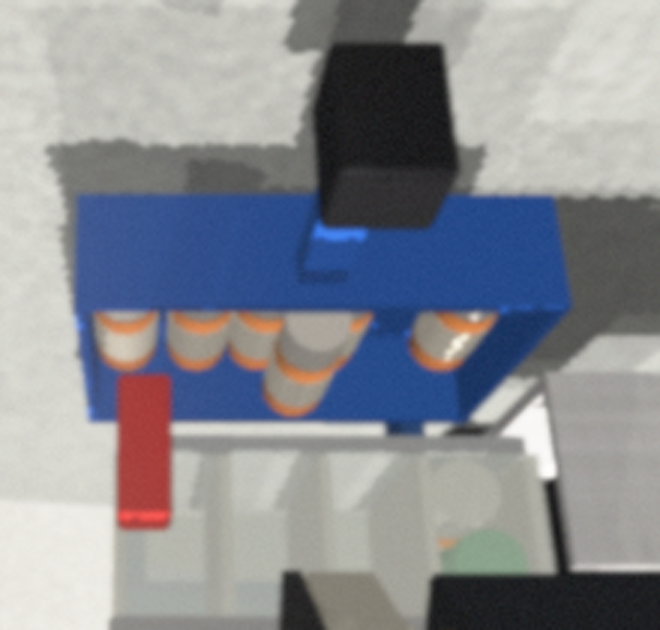

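```bash
python3 - <<'E'
from plant import ctrl
print(ctrl.close_job())
E
```

```text
the job is handed in; nothing more can be done
None
```

The job is done and handed in at about 33 s. The green bottle lay in lane 4, so I stood the large orange plate from the stand in slot 3. I slid the tray under the hopper by its handle and opened the gate to the stop, at about 0.106 m. Lanes 1 to 3 emptied, and I then shut the gate until it met its end.

**Last checks:**
- **Gate:** the red post is back within about a pixel of where it should stand when shut.
- **Stop plate:** it is upright in slot 3. It met the rail floor at the expected height when I lowered it.
- **Tray:** its rim corners are within about 1 mm of the ideal place in the wrist view. A rough check on only 14 pixels of the handle in the top view put it about 9 mm and 5 mm off, still inside the 25 mm limit.
- **Bottles:** I made out six in the tray, one lying across the others. The green bottle and the one under it are still in lane 4.
- **Surroundings:** by eye, the stock bottle, carton, jar and spatula look unmoved. The arm was clear of everything at hand-in.

**Departures and a setback:**
- **Gate start:** the gate started about 6 mm open.
- **Tray lean:** my first approach to the tray handle, leaned back about 25°, ran into an arm joint's limit. I backed out and used a 15° lean instead of the suggested 25°, and the gate grip stayed clear.
- **Gate lean:** I held the gate grip at a 55° lean instead of about 40°, because the arm could not reach it well at 40°.

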